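# Pack the needle files for a repair call

## Task

The needle files are going out on a repair call: lift the paddle latch of the dark wooden case and swing its lid right open, then push every needle file standing in the bench block blade-down into an empty tube of the case, right home so that its collar rests on the tube's rim. Lay the small brass thumb plane sole-down in the open compartment at the front of the case, then close the lid and press it down until the latch catches. Leave the ball-headed awl in the block, the files already in tubes, and everything else on the bench as they are.

Things in the scene. Friction and masses are not known exactly. Their poses are not given: they have to be found in the camera images.
- case: dark wooden carrying case, fixed. Origin: centre of its underside. 200 mm along its x (front with latch at -x, hinge at +x), 240 mm along y, walls 8 mm, rim 85 mm high (145 mm with lid). Tubes in a row along y at x = +24 mm. Front compartment: x -92 to -14, y -112 to +112 mm, felt floor 25 mm above the bench, partition to the tubes 68 mm high.
- lid (a joint): lid angle: 0 shut, 1.7 rad fully open (stop). 0.5 kg, damped; past about 1.2 rad it falls open and stays, below it falls shut. Latched it reads under 0.02. Merely let down, it rests on the keeper at about 0.07 rad: then, with the paddle let go, press 5 to 15 N on the front of its top (beside the paddle, 30 mm behind the front face) until the pawl snaps under.
- lid_hinge (a point): middle of the lid's hinge line, on the back rim (x +100, z +85 mm in the case's frame); the line runs along the case's y axis. This frame turns with the lid: the lid runs 200 mm along its -x, a shell 60 mm deep, top face at z +60 mm.
- paddle (a joint): paddle angle on the lid: 0 at rest (sprung), 0.5 rad fully lifted. The lid is locked until about 0.25 rad, where the hidden pawl lets go. Lifting takes 1 to 2 N at the lip. The pivot is parallel to the hinge line, at x -155, z +66 mm in the frame of lid_hinge.
- paddle_lip (a point): centre of the round lip at the free end of the steel paddle (77 mm from its pivot): a bar 12 mm thick, 44 mm long, parallel to the hinge line, 32 mm in front of the lid's front face, 151 mm above the bench when shut. Pinched from above by its two ends it turns easily between the fingers, and the same pinch can carry the lid open and back.
- tube1 (a point): centre of the mouth of tube 1: clear plastic, upright, bore 10 mm, outer width 14 mm, 64 mm deep inside, mouth 72 mm above the bench; tubes stand 42 mm apart. A file fully home has its centre within 3 mm of this point.
- tube2 (a point): centre of the mouth of tube 2: clear plastic, upright, bore 10 mm, outer width 14 mm, 64 mm deep inside, mouth 72 mm above the bench; tubes stand 42 mm apart. A file fully home has its centre within 3 mm of this point.
- tube3 (a point): centre of the mouth of tube 3: clear plastic, upright, bore 10 mm, outer width 14 mm, 64 mm deep inside, mouth 72 mm above the bench; tubes stand 42 mm apart. A file fully home has its centre within 3 mm of this point.
- tube4 (a point): centre of the mouth of tube 4: clear plastic, upright, bore 10 mm, outer width 14 mm, 64 mm deep inside, mouth 72 mm above the bench; tubes stand 42 mm apart. A file fully home has its centre within 3 mm of this point.
- tube5 (a point): centre of the mouth of tube 5: clear plastic, upright, bore 10 mm, outer width 14 mm, 64 mm deep inside, mouth 72 mm above the bench; tubes stand 42 mm apart. A file fully home has its centre within 3 mm of this point.
- block: file block, fixed: medium-brown wood 56 mm (its x) by 226 mm (its y) by 68 mm high on a base board 76 x 246 x 4 mm, origin at the centre of its underside, five 8 mm holes 42 mm apart in a row along y. Files and the awl stand upright in it, collars on its top, blades 60 mm down in the holes.
- file1_center (a point): needle file 1: its centre, half-way along its 118 mm (z axis from blade tip to handle). Steel blade 60 mm long, 5 mm thick, round-ended; brass collar 16 mm across, 4 mm thick, its underside 1 mm above this point; pale wooden handle 13 mm thick from 5 to 59 mm above this point. 35 g. At the start in the block; None if absent.
- file2_center (a point): needle file 2: its centre, half-way along its 118 mm (z axis from blade tip to handle). Steel blade 60 mm long, 5 mm thick, round-ended; brass collar 16 mm across, 4 mm thick, its underside 1 mm above this point; pale wooden handle 13 mm thick from 5 to 59 mm above this point. 35 g. At the start in the block; None if absent.
- file3_center (a point): needle file 3: its centre, half-way along its 118 mm (z axis from blade tip to handle). Steel blade 60 mm long, 5 mm thick, round-ended; brass collar 16 mm across, 4 mm thick, its underside 1 mm above this point; pale wooden handle 13 mm thick from 5 to 59 mm above this point. 35 g. At the start in the block; None if absent.
- file4_center (a point): needle file 4: its centre, half-way along its 118 mm (z axis from blade tip to handle). Steel blade 60 mm long, 5 mm thick, round-ended; brass collar 16 mm across, 4 mm thick, its underside 1 mm above this point; pale wooden handle 13 mm thick from 5 to 59 mm above this point. 35 g. At the start in the block; None if absent.
- packed1_center (a point): needle file already packed: its centre, half-way along its 118 mm (z axis from blade tip to handle). Steel blade 60 mm long, 5 mm thick, round-ended; brass collar 16 mm across, 4 mm thick, its underside 1 mm above this point; pale wooden handle 13 mm thick from 5 to 59 mm above this point. 35 g. Stays in tube 1; None if absent.
- packed2_center (a point): needle file already packed: its centre, half-way along its 118 mm (z axis from blade tip to handle). Steel blade 60 mm long, 5 mm thick, round-ended; brass collar 16 mm across, 4 mm thick, its underside 1 mm above this point; pale wooden handle 13 mm thick from 5 to 59 mm above this point. 35 g. Stays in tube 3; None if absent.
- packed3_center (a point): needle file already packed: its centre, half-way along its 118 mm (z axis from blade tip to handle). Steel blade 60 mm long, 5 mm thick, round-ended; brass collar 16 mm across, 4 mm thick, its underside 1 mm above this point; pale wooden handle 13 mm thick from 5 to 59 mm above this point. 35 g. Stays in tube 4; None if absent.
- awl_ball (a point): centre of the ball handle (23 mm across, dark wood, 91 mm above the bench) of the marking awl that stands in one of the block's holes and stays there.
- plane_center (a point): centre of the brass thumb plane: 56 mm long (its x), 28 mm wide (its y), 28 mm high, sole down, 110 to 230 g; 14 mm above its sole. The lower 20 mm is a plain block; above it two cheeks, 30 mm long, over the whole width.
- glue: white glue bottle, 54 mm across, 150 mm high; leave it. Origin under its centre.
- varnish: amber varnish jar, 52 mm across, 75 mm high; leave it. Origin under its centre.
- wax_tin: flat round tin 72 mm across, 28 mm high; leave it. Origin under its centre.
Mind the look-alikes: they are no part of the job. Leave any green look-alike of the part that bears file2_center alone.

How it is judged (in metres and radians):
On the way, in this order (a step that is already met when the one before it is completed fails the run):
1. the paddle is lifted and the lid swung right open, where it stays (value of joint lid above 1.5 rad and velocity of joint lid below 0.1 rad/s), for 0.3 s.
2. with the lid open, every file is home in a tube and the plane lies sole-down in the compartment (value of joint lid above 1 rad and (distance between file1_center and tube1 below 0.008 m or distance between file1_center and tube2 below 0.008 m or distance between file1_center and tube3 below 0.008 m or distance between file1_center and tube4 below 0.008 m or distance between file1_center and tube5 below 0.008 m) and angle between each of file1_center, file2_center, file3_center, file4_center, packed1_center, packed2_center, packed3_center's own z axis and vertical below 0.15 rad and (distance between file2_center and tube1 below 0.008 m or distance between file2_center and tube2 below 0.008 m or distance between file2_center and tube3 below 0.008 m or distance between file2_center and tube4 below 0.008 m or distance between file2_center and tube5 below 0.008 m) and (distance between file3_center and tube1 below 0.008 m or distance between file3_center and tube2 below 0.008 m or distance between file3_center and tube3 below 0.008 m or distance between file3_center and tube4 below 0.008 m or distance between file3_center and tube5 below 0.008 m) and (distance between file4_center and tube1 below 0.008 m or distance between file4_center and tube2 below 0.008 m or distance between file4_center and tube3 below 0.008 m or distance between file4_center and tube4 below 0.008 m or distance between file4_center and tube5 below 0.008 m) and distance between packed1_center and tube1 below 0.008 m and distance between packed2_center and tube3 below 0.008 m and distance between packed3_center and tube4 below 0.008 m and x of plane_center in the frame of case between -0.092 and -0.014 m and y of plane_center in the frame of case between -0.112 and 0.112 m and z of plane_center in the frame of case below 0.046 m and angle between plane_center's own z axis and vertical below 0.2 rad), for 0.3 s.
At the end, for the whole second after the job is handed in: Lid latched shut (under 0.04 rad, paddle at rest under 0.08); every file of the block upright, blade down, in a tube, its centre within 8 mm of the tube's mouth; the files packed before still in their tubes; the thumb plane sole-down on the compartment's floor (value of joint lid below 0.04 rad and value of joint paddle below 0.08 rad and (distance between file1_center and tube1 below 0.008 m or distance between file1_center and tube2 below 0.008 m or distance between file1_center and tube3 below 0.008 m or distance between file1_center and tube4 below 0.008 m or distance between file1_center and tube5 below 0.008 m) and angle between each of file1_center, file2_center, file3_center, file4_center, packed1_center, packed2_center, packed3_center's own z axis and vertical below 0.15 rad and (distance between file2_center and tube1 below 0.008 m or distance between file2_center and tube2 below 0.008 m or distance between file2_center and tube3 below 0.008 m or distance between file2_center and tube4 below 0.008 m or distance between file2_center and tube5 below 0.008 m) and (distance between file3_center and tube1 below 0.008 m or distance between file3_center and tube2 below 0.008 m or distance between file3_center and tube3 below 0.008 m or distance between file3_center and tube4 below 0.008 m or distance between file3_center and tube5 below 0.008 m) and (distance between file4_center and tube1 below 0.008 m or distance between file4_center and tube2 below 0.008 m or distance between file4_center and tube3 below 0.008 m or distance between file4_center and tube4 below 0.008 m or distance between file4_center and tube5 below 0.008 m) and distance between packed1_center and tube1 below 0.008 m and distance between packed2_center and tube3 below 0.008 m and distance between packed3_center and tube4 below 0.008 m and x of plane_center in the frame of case between -0.092 and -0.014 m and y of plane_center in the frame of case between -0.112 and 0.112 m and z of plane_center in the frame of case below 0.046 m and angle between plane_center's own z axis and vertical below 0.2 rad); the robot touches nothing.
It fails at once if the glue is pushed away or knocked over (distance of glue from where it was at the start of the episode above 0.03 m or angle between glue's own z axis and vertical above 0.5 rad).
It fails at once if the varnish is pushed away or knocked over (distance of varnish from where it was at the start of the episode above 0.03 m or angle between varnish's own z axis and vertical above 0.5 rad).
It fails at once if the wax tin is pushed away or knocked over (distance of wax_tin from where it was at the start of the episode above 0.03 m or angle between wax_tin's own z axis and vertical above 0.5 rad).
It fails at once if the awl is taken out of its hole (distance of awl_ball from where it was at the start of the episode above 0.025 m).
Of file1, file2, file3, file4 only 2 to 3 are there at a start; the rules pass over those that are not, and their reading is None.
Of packed1, packed2, packed3 only 1 to 2 are there at a start; the rules pass over those that are not, and their reading is None.
At some moment in a run one of plane may be knocked a few centimetres aside while the robot is not near it.
It also fails if it takes over 210 s, if anything falls off the work surface, if the arm or the gripper's body presses on something with over 40 N, if the wrist force passes 120 N, or if a joint passes its speed limit or range.

## Robot

A 6-joint arm with a two-finger parallel gripper is mounted at the origin on the work surface. World frame = base frame: x ahead of the robot, y to its left, z up, the work surface at z = 0. Lengths are in mm, angles in rad, forces in N, time in s.
With the tool pointing down it reaches from about 350 to 975 mm from the base axis. Payload 7.1 kg.
Tool frame: the origin (TCP) lies between the finger pads; the fingertips stand 8 mm ahead of it and the grasp point (between the pads) lies 11 mm behind it; x points along the fingers, y is the direction in which the jaws open and shut, and the axes are right-handed (so a half turn about x gives the same grasp; the last joint's range is limited). The gripper opens to 88 mm and grips with 3 to 60 N. Pads are 20 mm wide; open, the fingers measure 115 mm over their backs; the gripper's body (75 mm by 178 mm) begins 61 mm behind the grasp point.
Start: joints at [1.315, 0.423, 1.63, -0, 1.089, -0.019], TCP at [146.589, 607.549, 230.675] pointing down, gripper open.
Joint ranges: [-3, 3], [-0.9, 2.11], [0.09, 2.58], [-1.31, 4.45], [0.11, 2.69], [-2.54, 2.54]. Speed limits (rad/s): [2.39, 2.39, 3.01, 3.14, 3.14, 3.14].

## Interface

Orientations are given as a rotation vector (axis times angle).
In Python, from workcell import ctrl gives the robot as it stands.
- The arm moves only by the tool apply_moves, never from a script. Its argument "increments" is a list of rows, each an object with "gripper": the opening in per cent of the stroke, from 0 (shut) to 100 (fully open); "delta_pos": the shift along the tool's x, y, z in cm, a list of three; "dr": the turn, a rotation vector about the tool's x, y, z in rad, a list of three. In form: [{"gripper": gripper, "delta_pos": [dx, dy, dz], "dr": [ax, ay, az]}, ...]. A call has exactly 5 rows; each row shifts and turns the commanded pose from where the row before left it, along the tool's axes as they then stand; what a row does not reach is not made up. A row lasts 1/12 s, in which the tool goes at most 41.7 mm and 7.16 degrees, less where a joint would pass 70% of its speed; a pose out of reach is approached as far as the arm can. A call with a gripper value outside its range is refused whole. The fingers move at their own pace and stop on an object; the grip force is fixed at half the most. Time passes only in rows, so rows that do not move let the fingers close, or fill a call up. It gives the time, the measured TCP pose, the force and the opening at its end, in the units of the state.
- ctrl.get_obs(): the state, without advancing time (a new reading comes with each control period).
- ctrl.get_image(name): name is "scene" or "side" or "wrist"; returns a dict with "img" (420x560x3 uint8, red, green, blue), "range_z" (420x560 float32, mm along the optical axis (not along the pixel's ray), 0 where there is no reading), "mtx" (3x3 intrinsics, pixels), "k1" (the pictures are not rectified: a ray, as slopes to the right and down, at radius r is drawn at 1 + k1 r^2 times it, then the intrinsics apply), "rvec" (rotation vector, rad) and "tvec" (3), from world to camera coordinates, as OpenCV has them. Camera axes: x right, y down, z forward; pixel columns grow to the right and rows downward; lengths in mm; the calibration is good to about 2 mm. A picture is of the moment at which its call begins.
- ctrl.close_job(): hands the job in, once; it reports no verdict.
The state is a dict: "t": time; "qpos": joint angles; "qvel": joint speeds; "joint_torque": joint torques, N m; "ee_pos": TCP position; "orientation": TCP orientation; "ft_force": force on the tool from outside, world axes, zero at the start; "moment": the same for the moment, N m; "width": finger opening in mm.
Only numpy, scipy, OpenCV 4.12 (cv2) and the standard library are available. Lean on these libraries where they do the work, as an engineer would, in place of code of your own. Each camera call takes 0.05 s, during which the arm holds its last target. There are 200 camera calls.

## Working session

There is one attempt and no reset: what is moved stays moved. The work goes in short steps, Python scripts to look and compute and a tool call to move; the robot and the scene stay as the last step left them, time stands still between calls to the robot, and variables do not carry over. Pictures are saved under pics/ and viewed, about 12 in all and at most 16, crops included, and the job is handed in when it is done.

Besides the shell and the picture viewer there is one more tool, called after "Request:" as name(argument=value, ...), one argument or row to a line, values as JSON. apply_moves: Moves the arm, as the interface text tells. Its arguments: {"type":"object","properties":{"increments":{"type":"array","items":{"type":"object","properties":{"gripper":{"type":"number"},"delta_pos":{"type":"array","items":{"type":"number"}},"dr":{"type":"array","items":{"type":"number"}}}}}},"required":["increments"]}

```bash
ls; mkdir -p pics
cat > h.py <<'E'
import numpy as np, cv2
from workcell import ctrl
from scipy.spatial.transform import Rotation as R
def grab(n,save=None):
    d=ctrl.get_image(n)
    if save: cv2.imwrite('pics/'+save,cv2.cvtColor(d['img'],cv2.COLOR_RGB2BGR))
    np.savez('last_%s.npz'%n,**d)
    return d
def load(n): 
    z=np.load('last_%s.npz'%n); return {k:z[k] for k in z.files}
def slopes(d,uv):
    uv=np.atleast_2d(np.float64(uv)); K=d['mtx']; 
    s=(uv-[K[0,2],K[1,2]])/[K[0,0],K[1,1]]; o=s.copy()
    for _ in range(20):
        o=s/(1+float(d['k1'])*(o**2).sum(1,keepdims=True))
    return o
def plane(d,uv,z):   # rays onto horizontal plane z
    s=slopes(d,uv); Rm=cv2.Rodrigues(np.float64(d['rvec']).ravel())[0]; t=np.float64(d['tvec']).ravel()
    c=-Rm.T@t; r=np.c_[s,np.ones(len(s))]@Rm
    return c+r*((z-c[2])/r[:,2])[:,None]
def pts(d,uv):  # depth points
    uv=np.atleast_2d(np.int32(uv)); s=slopes(d,uv); zz=d['range_z'][uv[:,1],uv[:,0]].astype(float)
    Rm=cv2.Rodrigues(np.float64(d['rvec']).ravel())[0]; t=np.float64(d['tvec']).ravel()
    return (np.c_[s,np.ones(len(s))]*zz[:,None]-t)@Rm
def proj(d,P):
    Rm=cv2.Rodrigues(np.float64(d['rvec']).ravel())[0]; p=np.atleast_2d(P)@Rm.T+np.float64(d['tvec']).ravel()
    s=p[:,:2]/p[:,2:]; s=s*(1+float(d['k1'])*(s**2).sum(1,keepdims=True)); K=d['mtx']
    return s*[K[0,0],K[1,1]]+[K[0,2],K[1,2]]
def st():
    o=ctrl.get_obs(); print('t',o['t'],'pos',np.round(o['ee_pos'],1),'rv',np.round(o['orientation'],3),'F',np.round(o['ft_force'],1),'w',np.round(o['width'],1)); return o
E
python3 - <<'E'
from h import *
o=st(); print(R.from_rotvec(o['orientation']).as_matrix().round(3)); print(np.round(o['qpos'],3))
a=[grab(n)for n in('scene','side','wrist')]
for n,d in zip('ssw',a): print(cv2.Rodrigues(d['rvec'])[0].round(2).tolist(),d['tvec'].ravel(), d['mtx'][0,0])
for n,d in zip(('scene','side'),a): cv2.imwrite(f'pics/{n}0.png',cv2.resize(cv2.cvtColor(d['img'],cv2.COLOR_RGB2BGR),(800,600)))
E
```

```text
pics
t 0.0 pos [146.5 607.  229.9] rv [ 0.185  1.563 -0.187] F [0.5 0.3 1. ] w 87.8
[[-0.     0.235  0.972]
 [-0.001  0.972 -0.235]
 [-1.    -0.002 -0.   ]]
[ 1.315  0.424  1.631  0.     1.089 -0.019]
[[-0.03, 1.0, 0.02], [0.56, 0.03, -0.83], [-0.83, -0.01, -0.56]] [ -35.59567195 -202.70146694 1321.0967744 ] 396.6631066490758
[[-0.92, -0.4, -0.02], [-0.22, 0.54, -0.81], [0.34, -0.74, -0.59]] [502.16392415 211.22506549 740.61601848] 396.4407657444685
[[0.24, 0.97, -0.0], [0.93, -0.22, 0.3], [0.3, -0.07, -0.95]] [-624.74544652  -36.1431441   391.23196393] 311.2945480415143
```

View pics/scene0.png

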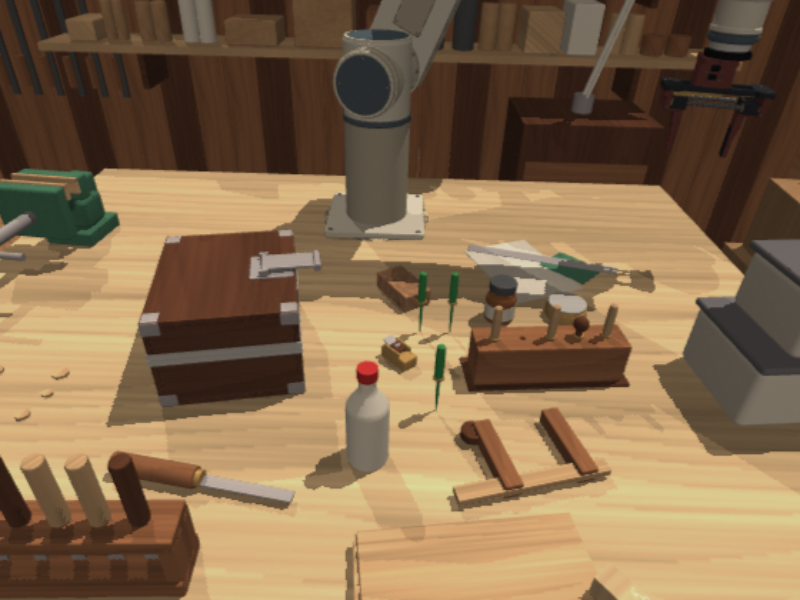

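View pics/side0.png

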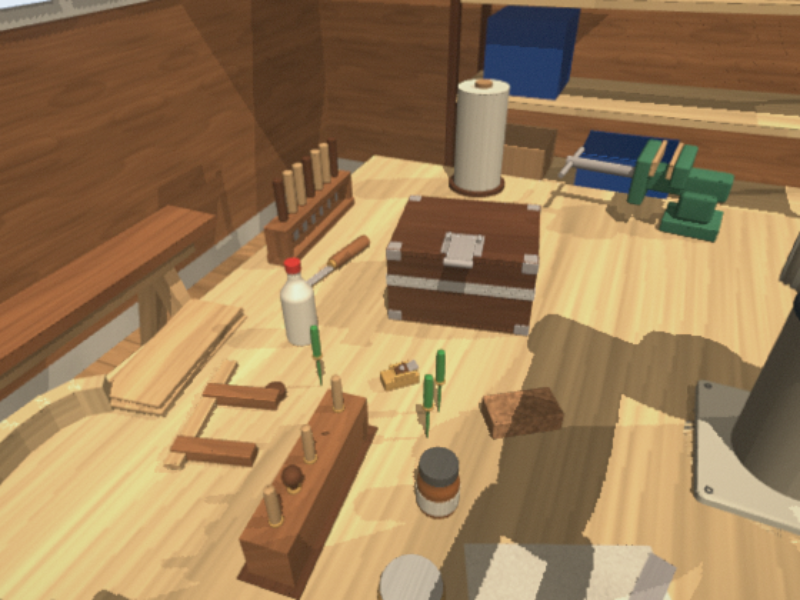

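Scene view (800-wide): the case is at (225,310), with its latch at (285,262) facing +y. The block at (548,350) holds three pale-handled files, at (497,323), (553,320) and (611,320), and the awl ball at (582,325); the hole at (523,337) is empty. The brass plane is at (400,350). The three green standing look-alikes at (422,290), (453,290) and (440,365) are not in the block, so I leave them.

```bash
cat > m1.py <<'E'
from h import *
def cloud(n):
    d=load(n); v,u=np.mgrid[0:420,0:560]; uv=np.c_[u.ravel(),v.ravel()]
    P=pts(d,uv); ok=d['range_z'].ravel()>0
    return d,P,ok,uv,d['img'].reshape(-1,3).astype(int)
for n in('scene','side'):
    d,P,ok,uv,C=cloud(n); print(n)
    def rect(m,name):
        m=m&ok
        print(name,m.sum(),[np.round(x,1) if not isinstance(x,tuple) else np.round(x,1).tolist() for x in cv2.minAreaRect(P[m][:,:2].astype(np.float32))] if m.sum()>4 else '', 'z',np.round(np.percentile(P[m][:,2],[2,50,98]),1) if m.sum() else '')
    def box(x0,x1,y0,y1,z0,z1): return (P[:,0]>x0)&(P[:,0]<x1)&(P[:,1]>y0)&(P[:,1]<y1)&(P[:,2]>z0)&(P[:,2]<z1)
    uv8=uv*800/560
    # rough positions
    g={'scene':dict(case=(210,280),latch=(300,262),plane=(400,352),f1=(497,323),f2=(553,320),f3=(611,320),awl=(582,325),glue=(367,430),green3=(440,365),top=(535,338),bottom=(315,260)),
       'side':dict(case=(470,215),latch=(463,260),plane=(400,376),f1=(337,395),f2=(308,445),f3=(273,510),awl=(291,476),glue=(298,310),varnish=(438,480),wax=(410,580),g1=(316,350),g2=(440,370),g3=(428,400))}[n]
    for k,(a,b) in g.items(): print(k,np.round(pts(d,[[int(a*.7),int(b*.7)]])[0],1),d['img'][int(b*.7),int(a*.7)])
    m=ok&(P[:,2]>139)&(P[:,2]<148)&(P[:,1]<200)&(P[:,1]>-450)&(P[:,0]>250)&(P[:,0]<900)
    lab=np.zeros(420*560,np.uint8); lab[m]=255
    nn,L,S,_=cv2.connectedComponentsWithStats(lab.reshape(420,560)); 
    i=1+S[1:,4].argmax(); rect((L.ravel()==i),'lidtop')
    m=ok&(P[:,2]>64)&(P[:,2]<76)&(P[:,1]>150)&(P[:,1]<500)&(P[:,0]>350)&(P[:,0]<900)
    lab=np.zeros(420*560,np.uint8); lab[m]=255
    nn,L,S,_=cv2.connectedComponentsWithStats(lab.reshape(420,560)); 
    i=1+S[1:,4].argmax(); rect((L.ravel()==i),'blocktop')
E
python3 m1.py
```

```text
scene
case [ 531.6 -210.5  144.5] [98 59 40]
latch [489.9 -88.8 155.3] [172 156 148]
plane [526.8  62.2  22.9] [72 47 29]
f1 [548.9 196.9  99.1] [96 75 52]
f2 [541.6 279.3 102.3] [94 73 50]
f3 [530.4 365.3  97.8] [97 75 51]
awl [538.6 322.6  94.3] [58 35 24]
glue [740.4  23.6  76. ] [121 111  97]
green3 [630.9 114.7  87.9] [28 67 34]
top [536.8 259.4  66.8] [155  98  63]
bottom [484.9 -68.5 155.6] [151 138 130]
lidtop 5835 [[502.5, -196.1], [243.5, 201.1], np.float64(11.6)] z [141.4 144.7 146.4]
blocktop 1705 [[535.4, 282.6], [60.8, 227.1], np.float64(5.6)] z [64.5 67.7 72.2]
side
case [ 507.6 -236.1  143.7] [117  75  51]
latch [466.3 -69.5 155.5] [195 177 161]
plane [509.8  73.3  25.4] [185 140  77]
f1 [539.3 205.7  99.7] [161 124  83]
f2 [530.5 288.6 101.5] [163 126  83]
f3 [521.3 372.   97.2] [155 120  77]
awl [526.9 330.7  98.8] [128  79  52]
glue [698.6  45.6  74. ] [196 179 148]
varnish [385.  254.8  71.4] [80 73 63]
wax [378.9 349.3  27.7] [190 180 158]
g1 [620.4 120.3  79.5] [ 75 117  63]
g2 [438.5 100.7  86.6] [ 69 114  61]
g3 [437.4 150.9  78. ] [ 70 112  59]
lidtop 3834 [[499.6, -195.4], [241.0, 206.2], np.float64(11.5)] z [141.2 143.9 146.2]
blocktop 3255 [[534.1, 283.5], [58.7, 227.1], np.float64(5.5)] z [65.3 67.8 72.3]
```

Request:
apply_moves(
  increments=[
    {"gripper": 75,"delta_pos": [0,0,0],"dr": [0.1131,0,0]},
    {"gripper": 75,"delta_pos": [0,0,0],"dr": [0.1131,0,0]},
    {"gripper": 75,"delta_pos": [0,0,0],"dr": [0.1131,0,0]},
    {"gripper": 75,"delta_pos": [0,0,0],"dr": [0.1131,0,0]},
    {"gripper": 75,"delta_pos": [0,0,0],"dr": [0.1131,0,0]},
  ],
)

```text
t: 0.57
ee_pos: [146.5, 607.3, 230.3]
orientation: [0.631, 1.477, -0.632]
ft_force: [0.4, -0.3, 0.2]
width: 66.1
```

Request:
apply_moves(
  increments=[
    {"gripper": 75,"delta_pos": [0,0,0],"dr": [0.1131,0,0]},
    {"gripper": 75,"delta_pos": [0,0,0],"dr": [0.1131,0,0]},
    {"gripper": 75,"delta_pos": [0,0,0],"dr": [0.1131,0,0]},
    {"gripper": 75,"delta_pos": [0,0,0],"dr": [0.1131,0,0]},
    {"gripper": 75,"delta_pos": [0,0,0],"dr": [0.1131,0,0]},
  ],
)

```text
t: 0.98
ee_pos: [146.5, 607.3, 230.3]
orientation: [1.062, 1.296, -1.063]
ft_force: [-0.4, -0.1, -1.2]
width: 66.1
```

Request:
apply_moves(
  increments=[
    {"gripper": 75,"delta_pos": [-0.1,0.93,3.6],"dr": [0,0,0]},
    {"gripper": 75,"delta_pos": [-0.1,0.93,3.6],"dr": [0,0,0]},
    {"gripper": 75,"delta_pos": [-0.1,0.93,3.6],"dr": [0,0,0]},
    {"gripper": 75,"delta_pos": [-0.1,0.93,3.6],"dr": [0,0,0]},
    {"gripper": 75,"delta_pos": [-0.1,0.93,3.6],"dr": [0,0,0]},
  ],
)

```text
t: 1.4
ee_pos: [228.6, 438.9, 235.4]
orientation: [1.057, 1.298, -1.058]
ft_force: [1.7, -0.4, 0.3]
width: 65.8
```

Request:
apply_moves(
  increments=[
    {"gripper": 75,"delta_pos": [-0.1,0.93,3.6],"dr": [0,0,0]},
    {"gripper": 75,"delta_pos": [-0.1,0.93,3.6],"dr": [0,0,0]},
    {"gripper": 75,"delta_pos": [-0.1,0.93,3.6],"dr": [0,0,0]},
    {"gripper": 75,"delta_pos": [-0.1,0.93,3.6],"dr": [0,0,0]},
    {"gripper": 75,"delta_pos": [-0.1,0.93,3.6],"dr": [0,0,0]},
  ],
)

```text
t: 1.82
ee_pos: [310.5, 272.0, 240.7]
orientation: [1.058, 1.299, -1.058]
ft_force: [0.9, 0.6, 0.0]
width: 65.7
```

Request:
apply_moves(
  increments=[
    {"gripper": 75,"delta_pos": [-0.1,0.93,3.6],"dr": [0,0,0]},
    {"gripper": 75,"delta_pos": [-0.1,0.93,3.6],"dr": [0,0,0]},
    {"gripper": 75,"delta_pos": [-0.1,0.93,3.6],"dr": [0,0,0]},
    {"gripper": 75,"delta_pos": [-0.1,0.93,3.6],"dr": [0,0,0]},
    {"gripper": 75,"delta_pos": [-0.1,0.93,3.6],"dr": [0,0,0]},
  ],
)

```text
t: 2.23
ee_pos: [392.4, 105.0, 245.9]
orientation: [1.059, 1.298, -1.058]
ft_force: [0.5, -0.5, 0.8]
width: 65.7
```

Request:
apply_moves(
  increments=[
    {"gripper": 75,"delta_pos": [0,0.93,3.0],"dr": [0,0,0]},
    {"gripper": 75,"delta_pos": [0,0.93,3.0],"dr": [0,0,0]},
    {"gripper": 75,"delta_pos": [0,0.93,2.0],"dr": [0,0,0]},
    {"gripper": 75,"delta_pos": [0,0.93,2.0],"dr": [0,0,0]},
    {"gripper": 75,"delta_pos": [0,0.93,2.0],"dr": [0,0,0]},
  ],
)

```text
t: 2.65
ee_pos: [462.2, -2.7, 245.6]
orientation: [1.059, 1.298, -1.059]
ft_force: [0.3, 1.2, -0.8]
width: 65.9
```

```bash
cat >> h.py <<'E'
YAW=11.55; CO=np.array([501.0,-195.7,0])
def axes(): 
    a=np.radians(YAW); return np.array([[np.sin(a),-np.cos(a),0],[np.cos(a),np.sin(a),0],[0,0,1]])  # rows: case x,y,z
def tocase(p): return (np.atleast_2d(p)-CO)@axes().T
def toworld(p): return np.atleast_2d(p)@axes()+CO
def go(case_target=None,world=None,jaw=YAW):
    """tool-axis cm shift to target and yaw to the wanted jaw direction"""
    o=st(); M=R.from_rotvec(o['orientation']).as_matrix()
    w=toworld(case_target)[0] if case_target is not None else np.array(world,float)
    a=np.radians(jaw); G=np.array([[0,np.cos(a),np.sin(a)],[0,np.sin(a),-np.cos(a)],[-1,0,0]])
    print('case pos',tocase(o['ee_pos'])[0].round(1),'delta cm',(M.T@(w-o['ee_pos'])/10).round(2),'dr',R.from_matrix(M.T@G).as_rotvec().round(4))
E
python3 - <<'E'
from h import *
go([-132,0,211])
d=grab('wrist'); cv2.imwrite('pics/w1.png',cv2.cvtColor(d['img'],cv2.COLOR_RGB2BGR))
print(proj(d,toworld([[-132,0,151],[-132,22,151],[-132,-22,151],[-100,120,145],[-100,-120,145]])).round())
E
```

```text
t 2.65 pos [462.2  -2.7 245.6] rv [ 1.059  1.298 -1.059] F [ 0.3  1.2 -0.8] w 65.9
case pos [-196.8    0.6  245.6] delta cm [ 3.46 -0.07  6.48] dr [ 0.0006 -0.0001  0.0002]
[[281. 283.]
 [305. 283.]
 [257. 283.]
 [406. 308.]
 [156. 308.]]
```

View pics/w1.png

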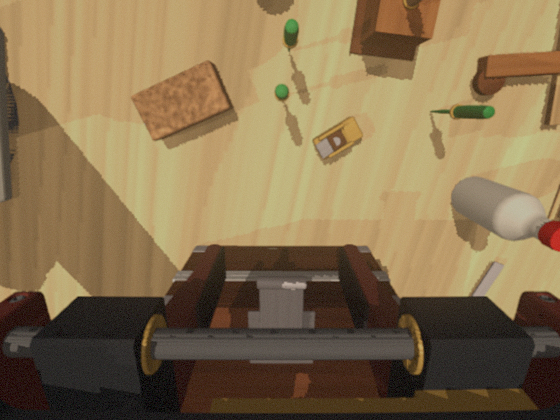

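The wrist view shows the lip at about (282,284), spanning columns 259–305. That matches the prediction within a pixel or two, so I'll descend and pinch it.

Request:
apply_moves(
  increments=[
    {"gripper": 75,"delta_pos": [0.6,0,1.3],"dr": [0,0,0]},
    {"gripper": 75,"delta_pos": [0.6,0,1.3],"dr": [0,0,0]},
    {"gripper": 75,"delta_pos": [0.6,0,1.3],"dr": [0,0,0]},
    {"gripper": 75,"delta_pos": [0.6,0,1.3],"dr": [0,0,0]},
    {"gripper": 75,"delta_pos": [0.6,-0.05,1.28],"dr": [0,0,0]},
  ],
)

```text
t: 3.12
ee_pos: [474.3, -65.3, 215.3]
orientation: [1.058, 1.299, -1.058]
ft_force: [0.0, -0.0, -0.2]
width: 66.0
```

Request:
apply_moves(
  increments=[
    {"gripper": 75,"delta_pos": [1.6,0,0],"dr": [0,0,0]},
    {"gripper": 75,"delta_pos": [1.6,0,0],"dr": [0,0,0]},
    {"gripper": 75,"delta_pos": [1.6,0,0],"dr": [0,0,0]},
    {"gripper": 75,"delta_pos": [1.6,0,0],"dr": [0,0,0]},
    {"gripper": 75,"delta_pos": [0.06,0,0],"dr": [0,0,0]},
  ],
)

```text
t: 3.53
ee_pos: [472.3, -64.5, 148.6]
orientation: [1.057, 1.303, -1.061]
ft_force: [-0.5, -0.1, -0.5]
width: 65.8
```

Request:
apply_moves(
  increments=[
    {"gripper": 30,"delta_pos": [0,0,0],"dr": [0,0,0]},
    {"gripper": 30,"delta_pos": [0,0,0],"dr": [0,0,0]},
    {"gripper": 30,"delta_pos": [0,0,0],"dr": [0,0,0]},
    {"gripper": 30,"delta_pos": [0,0,0],"dr": [0,0,0]},
    {"gripper": 30,"delta_pos": [0,0,0],"dr": [0,0,0]},
  ],
)

```text
t: 3.95
ee_pos: [474.4, -65.0, 151.8]
orientation: [1.058, 1.298, -1.058]
ft_force: [-1.8, -0.4, 2.2]
width: 43.5
```

Run:
```python
from h import *
go([-132,0,151])
# arc at phi=.5
p=np.array([-132,151.]);
for th in np.r_[-1,np.arange(0,1.71,.1)]:
    q=np.array([-132,151.]) if th<0 else np.array([100-245.2*np.cos(th+.4327),85+245.2*np.sin(th+.4327)])
    print(round(th,2),q.round(1),((q-p)/10).round(2)); p=q
```

```text
t 3.95 pos [474.4 -65.  151.8] rv [ 1.058  1.298 -1.058] F [-1.8 -0.4  2.2] w 43.5
case pos [-1.333e+02  1.000e-01  1.518e+02] delta cm [ 0.08 -0.01  0.13] dr [ 0.0018  0.0004 -0.0004]
-1.0 [-132.  151.] [0. 0.]
0.0 [-122.6  187.8] [0.94 3.68]
0.1 [-111.2  209.5] [1.14 2.17]
0.2 [-97.7 230. ] [1.35 2.05]
0.3 [-82.3 249. ] [1.55 1.9 ]
0.4 [-65.  266.4] [1.73 1.74]
0.5 [-46.1 282. ] [1.89 1.56]
0.6 [-25.7 295.5] [2.04 1.36]
0.7 [ -4. 307.] [2.16 1.15]
0.8 [ 18.7 316.3] [2.27 0.93]
0.9 [ 42.2 323.3] [2.35 0.7 ]
1.0 [ 66.2 327.9] [2.41 0.46]
1.1 [ 90.7 330. ] [2.44 0.22]
1.2 [115.2 329.7] [ 2.45 -0.03]
1.3 [139.5 327. ] [ 2.44 -0.27]
1.4 [163.5 321.8] [ 2.4  -0.52]
1.5 [186.8 314.3] [ 2.33 -0.75]
1.6 [209.3 304.5] [ 2.25 -0.98]
1.7 [230.6 292.5] [ 2.14 -1.2 ]
```

Request:
apply_moves(
  increments=[
    {"gripper": 30,"delta_pos": [-0.8,0,0.1],"dr": [0,0,0]},
    {"gripper": 30,"delta_pos": [-0.8,0,0.15],"dr": [0,0,0]},
    {"gripper": 30,"delta_pos": [-0.8,0,0.2],"dr": [0,0,0]},
    {"gripper": 30,"delta_pos": [-0.7,0,0.25],"dr": [0,0,0]},
    {"gripper": 30,"delta_pos": [-0.55,0,0.25],"dr": [0,0,0]},
  ],
)

```text
t: 4.37
ee_pos: [476.3, -74.7, 188.6]
orientation: [1.058, 1.298, -1.058]
ft_force: [-0.6, -2.0, -4.7]
width: 43.5
```

Request:
apply_moves(
  increments=[
    {"gripper": 30,"delta_pos": [-0.8,0,0.45],"dr": [0,0,0]},
    {"gripper": 30,"delta_pos": [-1.37,0,0.7],"dr": [0,0,0]},
    {"gripper": 30,"delta_pos": [-1.0,0,0.65],"dr": [0,0,0]},
    {"gripper": 30,"delta_pos": [-1.05,0,0.7],"dr": [0,0,0]},
    {"gripper": 30,"delta_pos": [-1.0,0,0.75],"dr": [0,0,0]},
  ],
)

```text
t: 4.78
ee_pos: [482.7, -106.7, 240.7]
orientation: [1.058, 1.299, -1.059]
ft_force: [0.2, 0.1, -5.8]
width: 43.7
```

Run:
```python
from h import *
go([-82.3,0,249])
```

```text
t 4.7833 pos [ 482.7 -106.7  240.7] rv [ 1.058  1.299 -1.059] F [ 0.2  0.1 -5.8] w 43.7
case pos [-9.090e+01 -1.000e-01  2.407e+02] delta cm [-0.83  0.01  0.86] dr [ 0.0013 -0.0002  0.0002]
```

Request:
apply_moves(
  increments=[
    {"gripper": 30,"delta_pos": [-0.83,0,0.86],"dr": [0,0,0]},
    {"gripper": 30,"delta_pos": [-0.87,0,0.86],"dr": [0,0,0]},
    {"gripper": 30,"delta_pos": [-0.87,0,0.86],"dr": [0,0,0]},
    {"gripper": 30,"delta_pos": [-0.78,0,0.95],"dr": [0,0,0]},
    {"gripper": 30,"delta_pos": [-0.78,0,0.95],"dr": [0,0,0]},
  ],
)

```text
t: 5.2
ee_pos: [491.6, -150.3, 282.1]
orientation: [1.059, 1.3, -1.058]
ft_force: [-1.0, 2.3, -2.9]
width: 43.6
```

Request:
apply_moves(
  increments=[
    {"gripper": 30,"delta_pos": [-0.68,0,1.02],"dr": [0,0,0]},
    {"gripper": 30,"delta_pos": [-0.68,0,1.02],"dr": [0,0,0]},
    {"gripper": 30,"delta_pos": [-0.575,0,1.08],"dr": [0,0,0]},
    {"gripper": 30,"delta_pos": [-0.575,0,1.08],"dr": [0,0,0]},
    {"gripper": 30,"delta_pos": [-0.48,0,1.13],"dr": [0,0,0]},
  ],
)

```text
t: 5.62
ee_pos: [502.4, -202.8, 312.4]
orientation: [1.059, 1.299, -1.058]
ft_force: [-4.7, 4.8, 5.7]
width: 43.5
```

Request:
apply_moves(
  increments=[
    {"gripper": 30,"delta_pos": [-0.45,0,1.13],"dr": [0,0,0]},
    {"gripper": 30,"delta_pos": [-0.35,0,1.18],"dr": [0,0,0]},
    {"gripper": 30,"delta_pos": [-0.35,0,1.18],"dr": [0,0,0]},
    {"gripper": 30,"delta_pos": [-0.23,0,1.2],"dr": [0,0,0]},
    {"gripper": 30,"delta_pos": [-0.23,0,1.2],"dr": [0,0,0]},
  ],
)

```text
t: 6.03
ee_pos: [514.2, -261.4, 327.7]
orientation: [1.058, 1.298, -1.059]
ft_force: [-2.7, 0.5, -3.1]
width: 42.9
```

Request:
apply_moves(
  increments=[
    {"gripper": 30,"delta_pos": [-0.11,0,1.22],"dr": [0,0,0]},
    {"gripper": 30,"delta_pos": [-0.11,0,1.22],"dr": [0,0,0]},
    {"gripper": 30,"delta_pos": [0.015,0,1.22],"dr": [0,0,0]},
    {"gripper": 30,"delta_pos": [0.015,0,1.22],"dr": [0,0,0]},
    {"gripper": 30,"delta_pos": [0.1,0,1.22],"dr": [0,0,0]},
  ],
)

```text
t: 6.45
ee_pos: [526.4, -321.2, 327.8]
orientation: [1.058, 1.299, -1.06]
ft_force: [-5.1, 0.0, -0.3]
width: 43.4
```

Run:
```python
from h import *
go([127,0,328.5])
```

```text
t 6.45 pos [ 526.4 -321.2  327.8] rv [ 1.058  1.299 -1.06 ] F [-5.1  0.  -0.3] w 43.4
case pos [ 1.281e+02 -2.000e-01  3.278e+02] delta cm [-0.07  0.02 -0.11] dr [0.0013 0.0001 0.0016]
```

Request:
apply_moves(
  increments=[
    {"gripper": 30,"delta_pos": [0.17,0,1.22],"dr": [0,0,0]},
    {"gripper": 30,"delta_pos": [0.26,0,1.2],"dr": [0,0,0]},
    {"gripper": 30,"delta_pos": [0.26,0,1.2],"dr": [0,0,0]},
    {"gripper": 30,"delta_pos": [0.37,0,1.17],"dr": [0,0,0]},
    {"gripper": 30,"delta_pos": [0.37,0,1.17],"dr": [0,0,0]},
  ],
)

```text
t: 6.87
ee_pos: [538.5, -380.4, 314.0]
orientation: [1.057, 1.297, -1.06]
ft_force: [-6.6, -2.4, 0.7]
width: 43.4
```

Request:
apply_moves(
  increments=[
    {"gripper": 30,"delta_pos": [0.49,0,1.12],"dr": [0,0,0]},
    {"gripper": 30,"delta_pos": [0.49,0,1.12],"dr": [0,0,0]},
    {"gripper": 30,"delta_pos": [0,0,0],"dr": [0,0,0]},
    {"gripper": 75,"delta_pos": [0,0,0],"dr": [0,0,0]},
    {"gripper": 75,"delta_pos": [0,0,0],"dr": [0,0,0]},
  ],
)

```text
t: 7.28
ee_pos: [544.1, -401.4, 304.2]
orientation: [1.059, 1.296, -1.058]
ft_force: [-0.0, 0.3, 0.7]
width: 53.7
```

Request:
apply_moves(
  increments=[
    {"gripper": 75,"delta_pos": [0,0,0],"dr": [0,0,0]},
    {"gripper": 75,"delta_pos": [-1.5,0,0],"dr": [0,0,0]},
    {"gripper": 75,"delta_pos": [-2,0,0],"dr": [0,0,0]},
    {"gripper": 75,"delta_pos": [-2,0,0],"dr": [0,0,0]},
    {"gripper": 75,"delta_pos": [-1,0,0],"dr": [0,0,0]},
  ],
)

```text
t: 7.7
ee_pos: [544.5, -400.3, 371.4]
orientation: [1.058, 1.295, -1.057]
ft_force: [-0.7, -0.0, 1.3]
width: 66.0
```

Run:
```python
from h import *
go([-90,0,330])
d=grab('scene'); cv2.imwrite('pics/s1.png',cv2.resize(cv2.cvtColor(d['img'],cv2.COLOR_RGB2BGR),(800,600)))
```

```text
t 7.7 pos [ 544.5 -400.3  371.4] rv [ 1.058  1.295 -1.057] F [-0.7 -0.   1.3] w 66.0
case pos [209.2   1.7 371.4] delta cm [  4.06  -0.11 -29.93] dr [ 0.0021  0.0026 -0.0027]
```

View pics/s1.png

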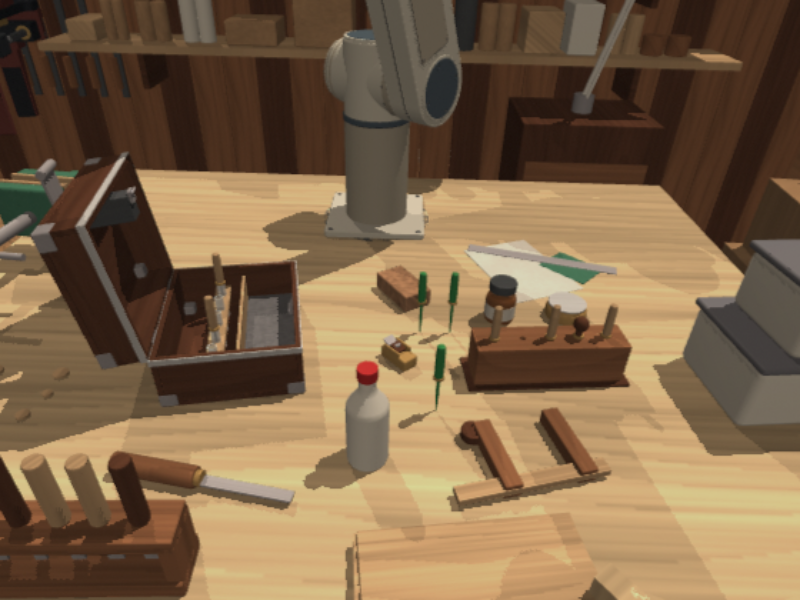

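The lid stands open. Two packed files show at about (218,280) and (212,325). Next I'll locate the tubes and handles.

Run:
```python
from h import *
a=grab('side');b=grab('wrist')
T=[[24,y,72] for y in(-84,-42,0,42,84)]; H=[[24,y,131] for y in(-84,-42,0,42,84)]
out=[]
d=a
im=cv2.cvtColor(d['img'],cv2.COLOR_RGB2BGR).copy()
c=proj(d,toworld([[0,0,85]]))[0].astype(int); print(c)
u0=max(0,c[0]-75);v0=max(0,c[1]-65); cr=cv2.resize(im[v0:v0+112,u0:u0+150],None,fx=5,fy=5,interpolation=cv2.INTER_CUBIC)
for P in T: 
    p=(proj(d,toworld([P]))[0]+.5-[u0,v0])*5; cv2.circle(cr,tuple(int(x) for x in p),4,(0,255,0),1)
for P in H: 
    p=(proj(d,toworld([P]))[0]+.5-[u0,v0])*5; cv2.drawMarker(cr,tuple(int(x) for x in p),(255,0,255),0,8)
cv2.imwrite('pics/side1.png',cr)
sc=load('scene')
for n,d in(('scene',sc),('side',a)):
    v,u=np.mgrid[0:420,0:560]; uv=np.c_[u.ravel(),v.ravel()]; P=tocase(pts(d,uv)); ok=d['range_z'].ravel()>0
    m=ok&(abs(P[:,0]-24)<22)&(abs(P[:,1])<108)&(P[:,2]>92)&(P[:,2]<136)
    L=cv2.connectedComponentsWithStats(m.reshape(420,560).astype(np.uint8))
    for i in range(1,L[0]):
        q=P[L[1].ravel()==i]
        if len(q)>10: print(n,'packed',len(q),np.median(q,0).round(1),q[:,2].max().round(1))
print(proj(b,toworld(T)).round().tolist())
```

```text
[325 178]
scene packed 85 [ 24.  -78.8 110.5] 128.4
scene packed 110 [ 24.   46.7 110.9] 129.2
side packed 67 [ 19.5  39.6 111.4] 128.2
side packed 66 [ 18.9 -84.8 111. ] 128.7
[[215.0, 28.0], [247.0, 28.0], [280.0, 28.0], [312.0, 28.0], [345.0, 28.0]]
```

View pics/side1.png

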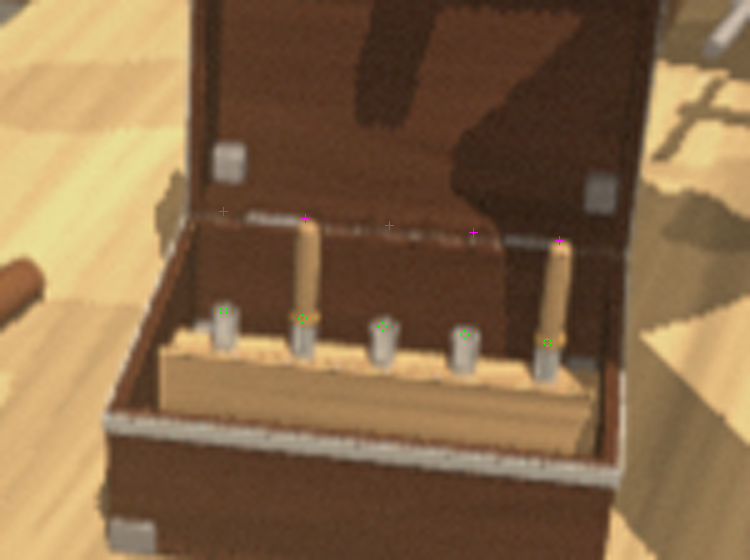

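The packed files are in tubes 1 (y −84) and 4 (y +42), so tubes 2, 3 and 5 are free. I'll refine the tube positions with the wrist camera.

Request:
apply_moves(
  increments=[
    {"gripper": 50,"delta_pos": [0,0,-3.4],"dr": [0,0,0]},
    {"gripper": 50,"delta_pos": [0,0,-3.4],"dr": [0,0,0]},
    {"gripper": 50,"delta_pos": [0,0,-3.4],"dr": [0,0,0]},
    {"gripper": 50,"delta_pos": [0,0,-3.4],"dr": [0,0,0]},
    {"gripper": 50,"delta_pos": [0,0,-3.4],"dr": [0,0,0]},
  ],
)

```text
t: 8.27
ee_pos: [507.9, -231.7, 367.0]
orientation: [1.059, 1.301, -1.059]
ft_force: [-0.2, 0.2, 0.6]
width: 44.1
```

Request:
apply_moves(
  increments=[
    {"gripper": 50,"delta_pos": [3,0,0],"dr": [0,0,0]},
    {"gripper": 50,"delta_pos": [3,0,0],"dr": [0,0,0]},
    {"gripper": 50,"delta_pos": [3,0,0],"dr": [0,0,0]},
    {"gripper": 50,"delta_pos": [3,0,0],"dr": [0,0,0]},
    {"gripper": 50,"delta_pos": [0,0,0],"dr": [0,0,0]},
  ],
)

```text
t: 8.68
ee_pos: [505.1, -231.2, 242.0]
orientation: [1.058, 1.31, -1.062]
ft_force: [-0.6, 0.9, -1.2]
width: 43.9
```

Run:
```python
from h import *
go([-90,0,250])
b=grab('wrist')
T=[[24,y,72] for y in(-84,-42,0,42,84)]
print(proj(b,toworld(T)).round(1).tolist())
im=cv2.cvtColor(b['img'],cv2.COLOR_RGB2BGR); c=proj(b,toworld([[0,0,72]]))[0].astype(int)
u0,v0=c[0]-120,c[1]-85; u0=max(u0,0);v0=max(v0,0); print(u0,v0)
cr=cv2.resize(im[v0:v0+180,u0:u0+240],None,fx=3.3,fy=3.3,interpolation=cv2.INTER_CUBIC)
for P in T:
    p=(proj(b,toworld([P]))[0]+.5-[u0,v0])*3.3; cv2.drawMarker(cr,tuple(int(x) for x in p),(0,255,0),0,7)
for P in ([24,-84,131],[24,42,131]):
    p=(proj(b,toworld([P]))[0]+.5-[u0,v0])*3.3; cv2.drawMarker(cr,tuple(int(x) for x in p),(255,0,255),0,7)
cv2.imwrite('pics/w2.png',cr)
```

```text
t 8.6833 pos [ 505.1 -231.2  242. ] rv [ 1.058  1.31  -1.062] F [-0.6  0.9 -1.2] w 43.9
case pos [ 35.6  -3.1 242. ] delta cm [ -0.71   0.33 -12.57] dr [ 0.0019 -0.0072  0.0094]
[[207.2, 182.3], [246.5, 182.4], [286.0, 182.5], [325.6, 182.7], [365.2, 182.8]]
166 74
```

View pics/w2.png

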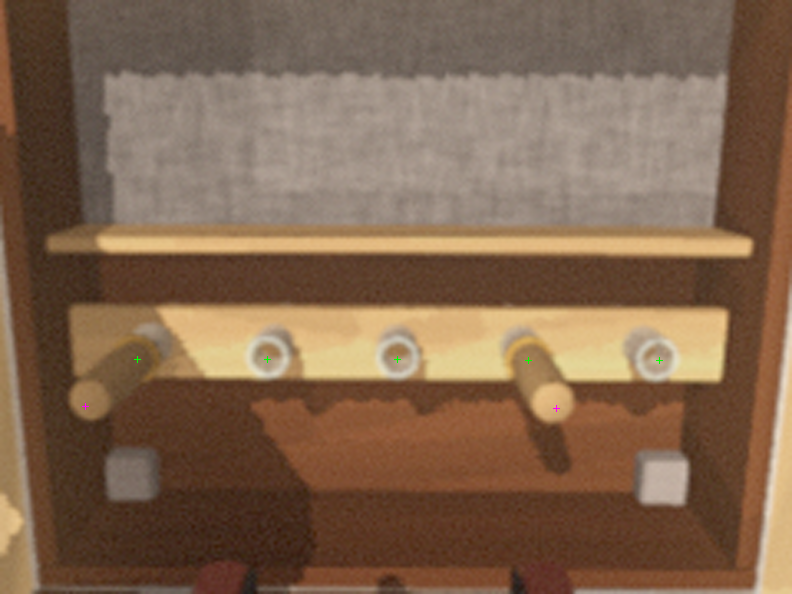

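Mouths appear about 1.3 px above my markers, so the tubes sit ~1 mm toward the front; I'll apply that shift. Next I'll move over the block.

Request:
apply_moves(
  increments=[
    {"gripper": 50,"delta_pos": [0,0.88,-3.22],"dr": [0,0,0]},
    {"gripper": 50,"delta_pos": [0,0.88,-3.22],"dr": [0,0,0]},
    {"gripper": 50,"delta_pos": [0,0.88,-3.22],"dr": [0,0,0]},
    {"gripper": 50,"delta_pos": [0,0.88,-3.22],"dr": [0,0,0]},
    {"gripper": 50,"delta_pos": [0,0.88,-3.22],"dr": [0,0,0]},
  ],
)

```text
t: 9.15
ee_pos: [520.5, -65.7, 250.7]
orientation: [1.06, 1.296, -1.057]
ft_force: [0.0, -0.3, -0.2]
width: 44.0
```

Request:
apply_moves(
  increments=[
    {"gripper": 50,"delta_pos": [0,0.88,-3.22],"dr": [0,0,0]},
    {"gripper": 50,"delta_pos": [0,0.88,-3.22],"dr": [0,0,0]},
    {"gripper": 50,"delta_pos": [0,0.88,-3.22],"dr": [0,0,0]},
    {"gripper": 50,"delta_pos": [0,0.88,-3.22],"dr": [0,0,0]},
    {"gripper": 50,"delta_pos": [0,0.88,-3.22],"dr": [0,0,0]},
  ],
)

```text
t: 9.57
ee_pos: [531.2, 101.5, 250.8]
orientation: [1.06, 1.297, -1.056]
ft_force: [0.2, -0.3, -0.2]
width: 43.9
```

Request:
apply_moves(
  increments=[
    {"gripper": 50,"delta_pos": [0,0.88,-3.22],"dr": [0,0,0]},
    {"gripper": 50,"delta_pos": [0,0.88,-3.22],"dr": [0,0,0]},
    {"gripper": 50,"delta_pos": [0,0.88,-3.22],"dr": [0,0,0]},
    {"gripper": 50,"delta_pos": [0,0.88,-3.22],"dr": [0,0,0]},
    {"gripper": 50,"delta_pos": [0,0.88,-3.22],"dr": [0,0,0]},
  ],
)

```text
t: 9.98
ee_pos: [541.6, 268.3, 250.8]
orientation: [1.06, 1.297, -1.056]
ft_force: [1.3, 0.1, -0.3]
width: 43.9
```

```bash
sed -i 's/CO=np.array.*/CO=np.array([500.8,-194.7,0])/' h.py
python3 - <<'E'
from h import *
f=np.array([535,283,0]); r=np.array([-.097,.995,0])
F=[f+k*r for k in(-84,-42,0,42,84)]
go(world=F[0]+[0,0,190])
b=grab('wrist')
im=cv2.cvtColor(b['img'],cv2.COLOR_RGB2BGR)
c=proj(b,[f+[0,0,70]])[0].astype(int); u0,v0=max(c[0]-110,0),max(c[1]-140,0); print(c,u0,v0)
cr=cv2.resize(im[v0:v0+270,u0:u0+240],None,fx=2.2,fy=2.2,interpolation=cv2.INTER_CUBIC)
for i,P in enumerate(F):
  for z,col in((68,(0,255,0)),(126,(255,0,255))):
    p=proj(b,[P+[0,0,z]])[0]; print(i,z,p.round(1)); p=(p+.5-[u0,v0])*2.2; cv2.drawMarker(cr,tuple(int(x) for x in p),col,0,7)
cv2.imwrite('pics/w3.png',cr)
E
```

```text
t 9.9833 pos [541.6 268.3 250.8] rv [ 1.06   1.297 -1.056] F [ 1.3  0.1 -0.3] w 43.9
case pos [-445.5  132.7  250.8] delta cm [ 6.08 -1.25  6.78] dr [ 0.0014 -0.0005 -0.0023]
[277 175] 167 35
0 68 [270.8 245.2]
0 126 [269.  269.2]
1 68 [274.2 211.5]
1 126 [273.  230.4]
2 68 [278.  175.3]
2 126 [277.4 188. ]
3 68 [282.  136.4]
3 126 [282.2 141.8]
4 68 [286.4  94.5]
4 126 [287.5  91.3]
```

View pics/w3.png

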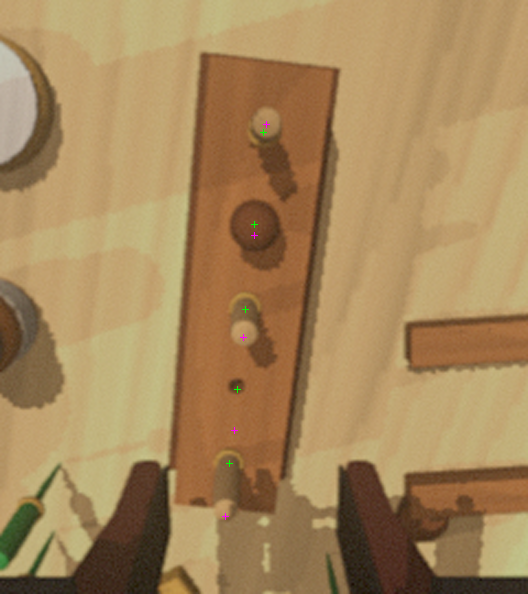

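Block view: the markers match the files and the awl ball within ~2 px, with the same small row bias as at the case, so I'll shift the block 1 mm as well. Next is grasping file 1, the nearest, at (228,490).

Request:
apply_moves(
  increments=[
    {"gripper": 50,"delta_pos": [0,-0.42,2.2],"dr": [0,0,0]},
    {"gripper": 50,"delta_pos": [0,-0.42,2.2],"dr": [0,0,0]},
    {"gripper": 50,"delta_pos": [0,-0.41,2.28],"dr": [0,0,0]},
    {"gripper": 50,"delta_pos": [2,0,0],"dr": [0,0,0]},
    {"gripper": 50,"delta_pos": [3,0,0],"dr": [0,0,0]},
  ],
)

```text
t: 10.45
ee_pos: [545.4, 198.0, 203.0]
orientation: [1.065, 1.293, -1.053]
ft_force: [0.1, -0.6, -0.7]
width: 44.0
```

Request:
apply_moves(
  increments=[
    {"gripper": 50,"delta_pos": [3,0,0],"dr": [0,0,0]},
    {"gripper": 50,"delta_pos": [3,0,0],"dr": [0,0,0]},
    {"gripper": 50,"delta_pos": [2.5,0,0],"dr": [0,0,0]},
    {"gripper": 50,"delta_pos": [1.7,0,0],"dr": [0,0,0]},
    {"gripper": 50,"delta_pos": [0,0,0],"dr": [0,0,0]},
  ],
)

```text
t: 10.87
ee_pos: [541.0, 197.6, 94.7]
orientation: [1.056, 1.301, -1.062]
ft_force: [0.1, -0.2, 0.1]
width: 43.9
```

```bash
cat >> h.py <<'E'
F0=np.array([534.8,284.,0]); RB=np.array([-.097,.995,0])
FP=[F0+k*RB for k in(-84,0,84)]
E
python3 -c "
from h import *
go(world=FP[0]+[0,0,99])"
```

```text
t 10.8667 pos [541.  197.6  94.7] rv [ 1.056  1.301 -1.062] F [ 0.1 -0.2  0.1] w 43.9
case pos [-376.3  117.9   94.7] delta cm [-0.43  0.25 -0.23] dr [0.0012 0.0006 0.0043]
```

Request:
apply_moves(
  increments=[
    {"gripper": 50,"delta_pos": [0,0,0],"dr": [0,0,0]},
    {"gripper": 50,"delta_pos": [0,0,0],"dr": [0,0,0]},
    {"gripper": 50,"delta_pos": [0,0,0],"dr": [0,0,0]},
    {"gripper": 50,"delta_pos": [0,0,0],"dr": [0,0,0]},
    {"gripper": 50,"delta_pos": [0,0,0],"dr": [0,0,0]},
  ],
)

```text
t: 11.28
ee_pos: [542.9, 198.6, 98.1]
orientation: [1.06, 1.297, -1.057]
ft_force: [-0.5, 0.2, 0.3]
width: 43.9
```

```bash
python3 -c "
from h import *
go(world=FP[0]+[0,0,99])"
```

```text
t 11.2833 pos [542.9 198.6  98.1] rv [ 1.06   1.297 -1.057] F [-0.5  0.2  0.3] w 43.9
case pos [-376.9  120.    98.1] delta cm [-0.09  0.04 -0.18] dr [ 0.0015 -0.0003 -0.002 ]
```

Correct, grip, lift.

Request:
apply_moves(
  increments=[
    {"gripper": 50,"delta_pos": [-0.1,0.04,-0.18],"dr": [0,0,0]},
    {"gripper": 2,"delta_pos": [0,0,0],"dr": [0,0,0]},
    {"gripper": 2,"delta_pos": [0,0,0],"dr": [0,0,0]},
    {"gripper": 2,"delta_pos": [0,0,0],"dr": [0,0,0]},
    {"gripper": 2,"delta_pos": [0,0,0],"dr": [0,0,0]},
  ],
)

```text
t: 11.7
ee_pos: [542.2, 200.2, 97.9]
orientation: [1.058, 1.298, -1.058]
ft_force: [-0.4, 1.2, 0.4]
width: 20.6
```

Request:
apply_moves(
  increments=[
    {"gripper": 2,"delta_pos": [0,0,0],"dr": [0,0,0]},
    {"gripper": 2,"delta_pos": [-1,0,0],"dr": [0,0,0]},
    {"gripper": 2,"delta_pos": [-2,0,0],"dr": [0,0,0]},
    {"gripper": 2,"delta_pos": [-2.5,0,0],"dr": [0,0,0]},
    {"gripper": 2,"delta_pos": [-2.5,0,0],"dr": [0,0,0]},
  ],
)

```text
t: 12.12
ee_pos: [541.9, 200.0, 178.9]
orientation: [1.058, 1.299, -1.059]
ft_force: [0.9, 0.0, -0.7]
width: 12.6
```

Request:
apply_moves(
  increments=[
    {"gripper": 2,"delta_pos": [-2.5,0,0],"dr": [0,0,0]},
    {"gripper": 2,"delta_pos": [-2,0,0],"dr": [0,0,0]},
    {"gripper": 2,"delta_pos": [0,0,0],"dr": [0,0,0]},
    {"gripper": 2,"delta_pos": [0,0,0],"dr": [0,0,0]},
    {"gripper": 2,"delta_pos": [0,0,0],"dr": [0,0,0]},
  ],
)

```text
t: 12.53
ee_pos: [541.6, 199.9, 222.3]
orientation: [1.058, 1.299, -1.059]
ft_force: [-0.5, -0.0, -0.5]
width: 13.0
```

```bash
python3 -c "
from h import *
go([24,84,225])
a=grab('side')
o=ctrl.get_obs(); c=proj(a,[o['ee_pos']])[0].astype(int); im=cv2.cvtColor(a['img'],cv2.COLOR_RGB2BGR)
u0,v0=max(c[0]-60,0),max(c[1]-40,0);cv2.imwrite('pics/g1.png',cv2.resize(im[v0:v0+120,u0:u0+120],None,fx=4,fy=4,interpolation=2))
"
```

```text
t 12.5333 pos [541.6 199.9 222.3] rv [ 1.058  1.299 -1.059] F [-0.5 -0.  -0.5] w 13.0
case pos [-378.5  119.   222.3] delta cm [-0.26 -3.56 40.24] dr [0.0014 0.0002 0.001 ]
```

View pics/g1.png

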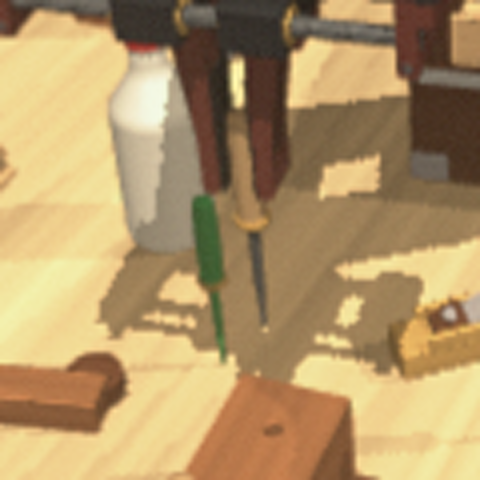

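The file hangs straight between the fingers, above the now empty hole. Next I'll carry it over tube 5.

Request:
apply_moves(
  increments=[
    {"gripper": 2,"delta_pos": [0,-0.25,2.0],"dr": [0,0,0]},
    {"gripper": 2,"delta_pos": [0,-0.25,3.2],"dr": [0,0,0]},
    {"gripper": 2,"delta_pos": [0,-0.25,3.2],"dr": [0,0,0]},
    {"gripper": 2,"delta_pos": [0,-0.25,3.2],"dr": [0,0,0]},
    {"gripper": 2,"delta_pos": [0,-0.25,3.2],"dr": [0,0,0]},
  ],
)

```text
t: 13.0
ee_pos: [558.9, 51.3, 221.2]
orientation: [1.056, 1.301, -1.06]
ft_force: [0.3, 1.5, -0.1]
width: 12.2
```

Request:
apply_moves(
  increments=[
    {"gripper": 2,"delta_pos": [0,-0.25,3.2],"dr": [0,0,0]},
    {"gripper": 2,"delta_pos": [0,-0.25,3.2],"dr": [0,0,0]},
    {"gripper": 2,"delta_pos": [0,-0.25,3.2],"dr": [0,0,0]},
    {"gripper": 2,"delta_pos": [0,-0.25,3.2],"dr": [0,0,0]},
    {"gripper": 2,"delta_pos": [0,-0.25,3.2],"dr": [0,0,0]},
  ],
)

```text
t: 13.42
ee_pos: [578.9, -108.0, 221.2]
orientation: [1.058, 1.301, -1.06]
ft_force: [-0.2, -0.0, -0.1]
width: 12.3
```

Request:
apply_moves(
  increments=[
    {"gripper": 2,"delta_pos": [0,-0.25,3.2],"dr": [0,0,0]},
    {"gripper": 2,"delta_pos": [0,-0.25,3.2],"dr": [0,0,0]},
    {"gripper": 2,"delta_pos": [0,-0.25,2.0],"dr": [0,0,0]},
    {"gripper": 2,"delta_pos": [0,-0.25,1.0],"dr": [0,0,0]},
    {"gripper": 2,"delta_pos": [0,0,0],"dr": [0,0,0]},
  ],
)

```text
t: 13.83
ee_pos: [588.1, -202.2, 221.3]
orientation: [1.06, 1.3, -1.061]
ft_force: [-0.3, -0.2, 0.2]
width: 12.6
```

Request:
apply_moves(
  increments=[
    {"gripper": 2,"delta_pos": [1,0,0],"dr": [0,0,0]},
    {"gripper": 2,"delta_pos": [1,0,0],"dr": [0,0,0]},
    {"gripper": 2,"delta_pos": [1,0,0],"dr": [0,0,0]},
    {"gripper": 2,"delta_pos": [0,0,0],"dr": [0,0,0]},
    {"gripper": 2,"delta_pos": [0,0,0],"dr": [0,0,0]},
  ],
)

```text
t: 14.25
ee_pos: [588.4, -199.4, 191.6]
orientation: [1.057, 1.301, -1.058]
ft_force: [-0.4, -0.1, -1.3]
width: 12.5
```

```bash
cat >> h.py <<'E'
def chk(y,name,view=True):
    o=go([24,y,103]); p=ctrl.get_obs()['ee_pos']; ims=[]
    for n in('side','scene'):
        a=grab(n); im=cv2.cvtColor(a['img'],cv2.COLOR_RGB2BGR)
        c=proj(a,toworld([[24,y,95]]))[0].astype(int); u0,v0=max(c[0]-35,0),max(c[1]-40,0)
        cr=cv2.resize(im[v0:v0+80,u0:u0+70],None,fx=5.5,fy=5.5,interpolation=2)
        for P,col in((toworld([[24,y,72]]),(0,255,0)),([p-[0,0,91]],(255,0,255)),([p-[0,0,31]],(255,0,255))):
            q=(proj(a,P)[0]+.5-[u0,v0])*5.5; cv2.drawMarker(cr,tuple(int(x) for x in q),col,0,9)
        ims.append(cr)
    cv2.imwrite('pics/'+name,np.hstack(ims))
E
python3 -c "
from h import *
chk(84,'c1.png')"
```

```text
t 14.25 pos [ 588.4 -199.4  191.6] rv [ 1.057  1.301 -1.058] F [-0.4 -0.1 -1.3] w 12.5
case pos [ 22.1  84.9 191.6] delta cm [ 8.86 -0.07  0.2 ] dr [ 0.0027 -0.0014  0.0021]
```

View pics/c1.png

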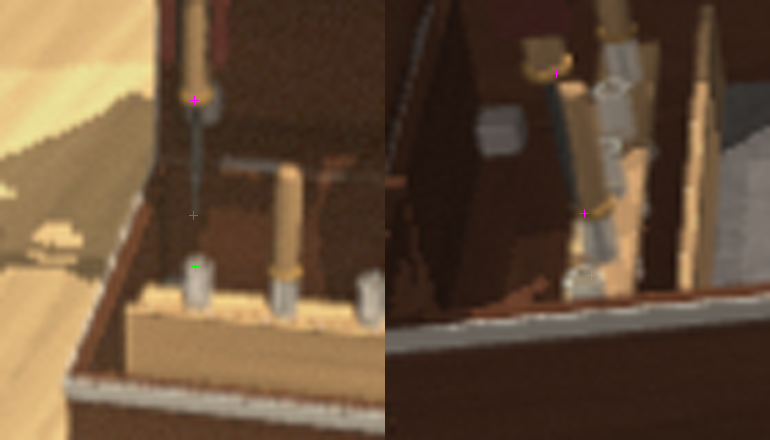

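The blade lines up over tube 5 in the side view at column 195. The small scene-camera bias is the same for the file and the tube. I'll correct and insert.

Request:
apply_moves(
  increments=[
    {"gripper": 2,"delta_pos": [0.5,-0.11,0.2],"dr": [0,0,0]},
    {"gripper": 2,"delta_pos": [1,0,0],"dr": [0,0,0]},
    {"gripper": 2,"delta_pos": [0.5,0,0],"dr": [0,0,0]},
    {"gripper": 2,"delta_pos": [0,0,0],"dr": [0,0,0]},
    {"gripper": 2,"delta_pos": [0,0,0],"dr": [0,0,0]},
  ],
)

```text
t: 14.77
ee_pos: [588.0, -202.8, 172.2]
orientation: [1.058, 1.3, -1.059]
ft_force: [0.4, -0.0, 0.6]
width: 12.4
```

Request:
apply_moves(
  increments=[
    {"gripper": 2,"delta_pos": [0.5,0,0],"dr": [0,0,0]},
    {"gripper": 2,"delta_pos": [0.5,0,0],"dr": [0,0,0]},
    {"gripper": 2,"delta_pos": [0.5,0,0],"dr": [0,0,0]},
    {"gripper": 2,"delta_pos": [0.5,0,0],"dr": [0,0,0]},
    {"gripper": 2,"delta_pos": [0,0,0],"dr": [0,0,0]},
  ],
)

```text
t: 15.18
ee_pos: [587.6, -202.6, 151.5]
orientation: [1.058, 1.3, -1.059]
ft_force: [0.4, 0.4, -1.1]
width: 12.4
```

```bash
python3 -c "
from h import *
go([24,83.6,103])"
```

```text
t 15.1833 pos [ 587.6 -202.6  151.5] rv [ 1.058  1.3   -1.059] F [ 0.4  0.4 -1.1] w 12.4
case pos [ 25.1  83.5 151.5] delta cm [ 4.85  0.02 -0.1 ] dr [ 0.0014 -0.001   0.0017]
```

Request:
apply_moves(
  increments=[
    {"gripper": 2,"delta_pos": [0.8,0,-0.1],"dr": [0,0,0]},
    {"gripper": 2,"delta_pos": [0.8,0,0],"dr": [0,0,0]},
    {"gripper": 2,"delta_pos": [0.8,0,0],"dr": [0,0,0]},
    {"gripper": 2,"delta_pos": [0.8,0,0],"dr": [0,0,0]},
    {"gripper": 2,"delta_pos": [0.6,0,0],"dr": [0,0,0]},
  ],
)

```text
t: 15.6
ee_pos: [587.7, -201.7, 113.5]
orientation: [1.058, 1.3, -1.059]
ft_force: [0.7, -0.2, -0.5]
width: 12.6
```

Request:
apply_moves(
  increments=[
    {"gripper": 2,"delta_pos": [0.3,0,0],"dr": [0,0,0]},
    {"gripper": 2,"delta_pos": [0.3,0,0],"dr": [0,0,0]},
    {"gripper": 2,"delta_pos": [0.3,0,0],"dr": [0,0,0]},
    {"gripper": 2,"delta_pos": [0.1,0,0],"dr": [0,0,0]},
    {"gripper": 2,"delta_pos": [0,0,0],"dr": [0,0,0]},
  ],
)

```text
t: 16.02
ee_pos: [588.1, -201.9, 104.8]
orientation: [1.058, 1.298, -1.058]
ft_force: [-0.4, -0.3, 0.1]
width: 12.5
```

Request:
apply_moves(
  increments=[
    {"gripper": 2,"delta_pos": [0.15,0,0],"dr": [0,0,0]},
    {"gripper": 2,"delta_pos": [0.15,0,0],"dr": [0,0,0]},
    {"gripper": 2,"delta_pos": [0,0,0],"dr": [0,0,0]},
    {"gripper": 2,"delta_pos": [0,0,0],"dr": [0,0,0]},
    {"gripper": 2,"delta_pos": [0,0,0],"dr": [0,0,0]},
  ],
)

```text
t: 16.43
ee_pos: [588.1, -201.9, 102.0]
orientation: [1.058, 1.298, -1.058]
ft_force: [-0.0, -0.1, -0.8]
width: 12.2
```

Request:
apply_moves(
  increments=[
    {"gripper": 2,"delta_pos": [0.15,0,0],"dr": [0,0,0]},
    {"gripper": 2,"delta_pos": [0.15,0,0],"dr": [0,0,0]},
    {"gripper": 2,"delta_pos": [0,0,0],"dr": [0,0,0]},
    {"gripper": 2,"delta_pos": [0,0,0],"dr": [0,0,0]},
    {"gripper": 2,"delta_pos": [0,0,0],"dr": [0,0,0]},
  ],
)

```text
t: 16.85
ee_pos: [588.5, -202.0, 101.5]
orientation: [1.058, 1.297, -1.058]
ft_force: [-7.3, 1.9, 20.5]
width: 12.4
```

```bash
python3 -c "
from h import *
chk(84,'c2.png')"
```

```text
t 16.85 pos [ 588.5 -202.   101.5] rv [ 1.058  1.297 -1.058] F [-7.3  1.9 20.5] w 12.4
case pos [ 24.7  84.5 101.5] delta cm [-0.15 -0.05 -0.07] dr [ 0.0015  0.0007 -0.0009]
```

View pics/c2.png

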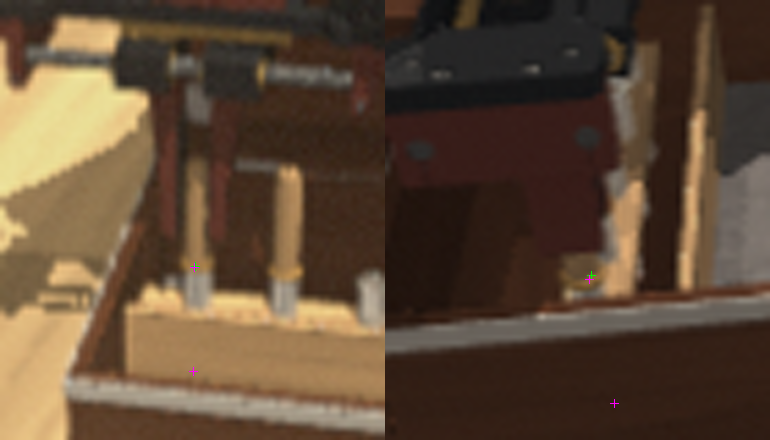

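The collar sits on the tube 5 rim with 20 N contact, so the file is home. I'll release it and go to file 2.

Request:
apply_moves(
  increments=[
    {"gripper": 30,"delta_pos": [-0.2,0,0],"dr": [0,0,0]},
    {"gripper": 30,"delta_pos": [0,0,0],"dr": [0,0,0]},
    {"gripper": 30,"delta_pos": [0,0,0],"dr": [0,0,0]},
    {"gripper": 30,"delta_pos": [-1,0,0],"dr": [0,0,0]},
    {"gripper": 30,"delta_pos": [-2,0,0],"dr": [0,0,0]},
  ],
)

```text
t: 17.37
ee_pos: [586.4, -201.2, 129.0]
orientation: [1.058, 1.303, -1.061]
ft_force: [-1.1, 0.0, 0.6]
width: 26.9
```

Request:
apply_moves(
  increments=[
    {"gripper": 30,"delta_pos": [-3,0,0],"dr": [0,0,0]},
    {"gripper": 30,"delta_pos": [-3,0,0],"dr": [0,0,0]},
    {"gripper": 30,"delta_pos": [-2,0,0],"dr": [0,0,0]},
    {"gripper": 30,"delta_pos": [-1,0.28,-2],"dr": [0,0,0]},
    {"gripper": 50,"delta_pos": [0,0.28,-3],"dr": [0,0,0]},
  ],
)

```text
t: 17.78
ee_pos: [585.5, -153.5, 224.5]
orientation: [1.061, 1.291, -1.058]
ft_force: [0.8, 1.5, 0.0]
width: 30.3
```

Request:
apply_moves(
  increments=[
    {"gripper": 50,"delta_pos": [0,0.28,-3.2],"dr": [0,0,0]},
    {"gripper": 50,"delta_pos": [0,0.28,-3.2],"dr": [0,0,0]},
    {"gripper": 50,"delta_pos": [0,0.28,-3.2],"dr": [0,0,0]},
    {"gripper": 50,"delta_pos": [0,0.28,-3.2],"dr": [0,0,0]},
    {"gripper": 50,"delta_pos": [0,0.28,-3.2],"dr": [0,0,0]},
  ],
)

```text
t: 18.2
ee_pos: [564.6, 9.2, 221.3]
orientation: [1.059, 1.298, -1.058]
ft_force: [0.2, 0.3, 0.3]
width: 43.8
```

Request:
apply_moves(
  increments=[
    {"gripper": 50,"delta_pos": [0,0.28,-3.2],"dr": [0,0,0]},
    {"gripper": 50,"delta_pos": [0,0.28,-3.2],"dr": [0,0,0]},
    {"gripper": 50,"delta_pos": [0,0.28,-3.2],"dr": [0,0,0]},
    {"gripper": 50,"delta_pos": [0,0.28,-3.2],"dr": [0,0,0]},
    {"gripper": 50,"delta_pos": [0,0.28,-3.2],"dr": [0,0,0]},
  ],
)

```text
t: 18.62
ee_pos: [546.0, 168.8, 221.3]
orientation: [1.058, 1.298, -1.058]
ft_force: [0.3, 0.1, 0.4]
width: 43.5
```

Request:
apply_moves(
  increments=[
    {"gripper": 50,"delta_pos": [0,0.28,-3.2],"dr": [0,0,0]},
    {"gripper": 50,"delta_pos": [0,0.28,-3.2],"dr": [0,0,0]},
    {"gripper": 50,"delta_pos": [0,0.28,-2.5],"dr": [0,0,0]},
    {"gripper": 50,"delta_pos": [0,0.28,-1],"dr": [0,0,0]},
    {"gripper": 50,"delta_pos": [0,0,0],"dr": [0,0,0]},
  ],
)

```text
t: 19.03
ee_pos: [537.4, 268.6, 221.1]
orientation: [1.057, 1.299, -1.056]
ft_force: [0.4, -0.7, -0.7]
width: 44.1
```

```bash
python3 -c "
from h import *
go(world=FP[1]+[0,0,99])"
```

```text
t 19.0333 pos [537.4 268.6 221.1] rv [ 1.057  1.299 -1.056] F [ 0.4 -0.7 -0.7] w 44.1
case pos [-446.6  128.6  221.1] delta cm [12.21  0.06 -1.56] dr [ 0.0042 -0.0003 -0.0005]
```

Request:
apply_moves(
  increments=[
    {"gripper": 40,"delta_pos": [0,0.06,-1.56],"dr": [0,0,0]},
    {"gripper": 40,"delta_pos": [3,0,0],"dr": [0,0,0]},
    {"gripper": 40,"delta_pos": [3,0,0],"dr": [0,0,0]},
    {"gripper": 40,"delta_pos": [3,0,0],"dr": [0,0,0]},
    {"gripper": 40,"delta_pos": [2,0,0],"dr": [0,0,0]},
  ],
)

```text
t: 19.45
ee_pos: [534.0, 280.6, 108.5]
orientation: [1.058, 1.299, -1.062]
ft_force: [-0.5, -0.7, -0.2]
width: 34.8
```

Request:
apply_moves(
  increments=[
    {"gripper": 40,"delta_pos": [1.2,0,0],"dr": [0,0,0]},
    {"gripper": 40,"delta_pos": [0,0,0],"dr": [0,0,0]},
    {"gripper": 40,"delta_pos": [0,0,0],"dr": [0,0,0]},
    {"gripper": 40,"delta_pos": [0,0,0],"dr": [0,0,0]},
    {"gripper": 40,"delta_pos": [0,0,0],"dr": [0,0,0]},
  ],
)

```text
t: 19.87
ee_pos: [536.0, 282.3, 100.5]
orientation: [1.061, 1.297, -1.056]
ft_force: [0.4, -0.2, -0.2]
width: 35.3
```

```bash
python3 -c "
from h import *
go(world=FP[1]+[0,0,99])"
```

```text
t 19.8667 pos [536.  282.3 100.5] rv [ 1.061  1.297 -1.056] F [ 0.4 -0.2 -0.2] w 35.3
case pos [-460.3  130.   100.5] delta cm [ 0.15 -0.09 -0.19] dr [ 0.001  -0.0007 -0.0027]
```

Request:
apply_moves(
  increments=[
    {"gripper": 40,"delta_pos": [0.15,-0.09,-0.18],"dr": [0,0,0]},
    {"gripper": 2,"delta_pos": [0,0,0],"dr": [0,0,0]},
    {"gripper": 2,"delta_pos": [0,0,0],"dr": [0,0,0]},
    {"gripper": 2,"delta_pos": [0,0,0],"dr": [0,0,0]},
    {"gripper": 2,"delta_pos": [0,0,0],"dr": [0,0,0]},
  ],
)

```text
t: 20.28
ee_pos: [533.7, 283.6, 97.6]
orientation: [1.058, 1.298, -1.058]
ft_force: [-0.9, 0.4, 1.3]
width: 12.1
```

Request:
apply_moves(
  increments=[
    {"gripper": 2,"delta_pos": [0,0,0],"dr": [0,0,0]},
    {"gripper": 2,"delta_pos": [0,0,0],"dr": [0,0,0]},
    {"gripper": 2,"delta_pos": [0,0,0],"dr": [0,0,0]},
    {"gripper": 2,"delta_pos": [-1,0,0],"dr": [0,0,0]},
    {"gripper": 2,"delta_pos": [-2,0,0],"dr": [0,0,0]},
  ],
)

```text
t: 20.7
ee_pos: [533.2, 283.0, 126.0]
orientation: [1.056, 1.299, -1.06]
ft_force: [1.5, 0.1, -0.5]
width: 12.4
```

Request:
apply_moves(
  increments=[
    {"gripper": 2,"delta_pos": [-3,0,0],"dr": [0,0,0]},
    {"gripper": 2,"delta_pos": [-3,0,0],"dr": [0,0,0]},
    {"gripper": 2,"delta_pos": [-2.5,0,0],"dr": [0,0,0]},
    {"gripper": 2,"delta_pos": [-1,-0.8,2],"dr": [0,0,0]},
    {"gripper": 2,"delta_pos": [0,-0.8,3],"dr": [0,0,0]},
  ],
)

```text
t: 21.12
ee_pos: [529.6, 233.2, 226.3]
orientation: [1.061, 1.297, -1.051]
ft_force: [1.0, -1.2, -0.8]
width: 12.5
```

```bash
python3 -c "
from h import *
go([24,0,220])"
```

```text
t 21.1167 pos [529.6 233.2 226.3] rv [ 1.061  1.297 -1.051] F [ 1.  -1.2 -0.8] w 12.5
case pos [-413.4  113.9  226.3] delta cm [  0.48 -11.57  43.7 ] dr [ 0.0041 -0.0017 -0.0064]
```

Request:
apply_moves(
  increments=[
    {"gripper": 2,"delta_pos": [0,-0.82,3.2],"dr": [0,0,0]},
    {"gripper": 2,"delta_pos": [0,-0.82,3.2],"dr": [0,0,0]},
    {"gripper": 2,"delta_pos": [0,-0.82,3.2],"dr": [0,0,0]},
    {"gripper": 2,"delta_pos": [0,-0.82,3.2],"dr": [0,0,0]},
    {"gripper": 2,"delta_pos": [0,-0.82,3.2],"dr": [0,0,0]},
  ],
)

```text
t: 21.53
ee_pos: [519.7, 64.9, 223.0]
orientation: [1.058, 1.298, -1.058]
ft_force: [1.1, 0.1, -0.4]
width: 12.3
```

Request:
apply_moves(
  increments=[
    {"gripper": 2,"delta_pos": [0,-0.82,3.2],"dr": [0,0,0]},
    {"gripper": 2,"delta_pos": [0,-0.82,3.2],"dr": [0,0,0]},
    {"gripper": 2,"delta_pos": [0,-0.82,3.2],"dr": [0,0,0]},
    {"gripper": 2,"delta_pos": [0,-0.82,3.2],"dr": [0,0,0]},
    {"gripper": 2,"delta_pos": [0,-0.82,3.2],"dr": [0,0,0]},
  ],
)

```text
t: 21.95
ee_pos: [511.8, -100.2, 223.0]
orientation: [1.058, 1.298, -1.058]
ft_force: [0.1, 0.7, -0.3]
width: 12.5
```

Request:
apply_moves(
  increments=[
    {"gripper": 2,"delta_pos": [0,-0.82,3.2],"dr": [0,0,0]},
    {"gripper": 2,"delta_pos": [0,-0.82,3.2],"dr": [0,0,0]},
    {"gripper": 2,"delta_pos": [0,-0.82,2.5],"dr": [0,0,0]},
    {"gripper": 2,"delta_pos": [0,-0.8,1.2],"dr": [0,0,0]},
    {"gripper": 2,"delta_pos": [0,0,0],"dr": [0,0,0]},
  ],
)

```text
t: 22.37
ee_pos: [499.9, -206.7, 222.8]
orientation: [1.06, 1.297, -1.061]
ft_force: [0.0, 0.6, 0.0]
width: 12.4
```

Request:
apply_moves(
  increments=[
    {"gripper": 2,"delta_pos": [0.7,0,0],"dr": [0,0,0]},
    {"gripper": 2,"delta_pos": [1,0,0],"dr": [0,0,0]},
    {"gripper": 2,"delta_pos": [1,0,0],"dr": [0,0,0]},
    {"gripper": 2,"delta_pos": [0,0,0],"dr": [0,0,0]},
    {"gripper": 2,"delta_pos": [0,0,0],"dr": [0,0,0]},
  ],
)

```text
t: 22.78
ee_pos: [500.2, -203.0, 194.2]
orientation: [1.057, 1.301, -1.058]
ft_force: [-0.3, 0.3, 0.4]
width: 12.4
```

```bash
python3 -c "
from h import *
chk(0,'c3.png')"
```

```text
t 22.7833 pos [ 500.2 -203.   194.2] rv [ 1.057  1.301 -1.058] F [-0.3  0.3  0.4] w 12.4
case pos [  8.   -2.2 194.2] delta cm [9.12 0.24 1.62] dr [ 0.0027 -0.0015  0.002 ]
```

View pics/c3.png

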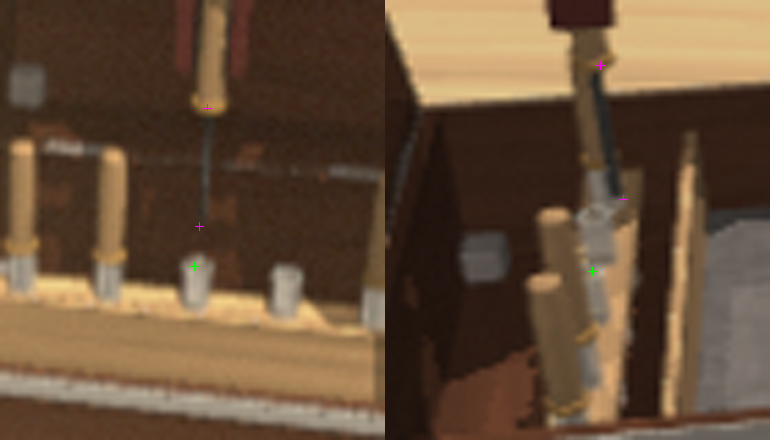

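The file is 16 mm short in x, as the numbers say. In the side view the blade tip is at (206,222) and tube 3's mouth at (199,262). I'll correct and insert.

Request:
apply_moves(
  increments=[
    {"gripper": 2,"delta_pos": [0,0.28,0.8],"dr": [0,0,0]},
    {"gripper": 2,"delta_pos": [0,0,0.8],"dr": [0,0,0]},
    {"gripper": 2,"delta_pos": [1,0,0],"dr": [0,0,0]},
    {"gripper": 2,"delta_pos": [0.8,0,0],"dr": [0,0,0]},
    {"gripper": 2,"delta_pos": [0,0,0],"dr": [0,0,0]},
  ],
)

```text
t: 23.3
ee_pos: [505.4, -218.9, 175.2]
orientation: [1.059, 1.302, -1.06]
ft_force: [-0.8, 0.8, -0.1]
width: 12.3
```

Request:
apply_moves(
  increments=[
    {"gripper": 2,"delta_pos": [0,0,0],"dr": [0,0,0]},
    {"gripper": 2,"delta_pos": [0,0,0],"dr": [0,0,0]},
    {"gripper": 2,"delta_pos": [0,0,0],"dr": [0,0,0]},
    {"gripper": 2,"delta_pos": [0,0,0],"dr": [0,0,0]},
    {"gripper": 2,"delta_pos": [0,0,0],"dr": [0,0,0]},
  ],
)

```text
t: 23.72
ee_pos: [506.8, -219.2, 177.7]
orientation: [1.058, 1.298, -1.058]
ft_force: [0.2, 0.2, 0.4]
width: 12.6
```

```bash
python3 -c "
from h import *
go([24,0.5,103])"
```

```text
t 23.7167 pos [ 506.8 -219.2  177.7] rv [ 1.058  1.298 -1.058] F [0.2 0.2 0.4] w 12.6
case pos [ 25.2   1.  177.7] delta cm [ 7.47 -0.05 -0.12] dr [ 0.0015  0.0003 -0.0004]
```

Request:
apply_moves(
  increments=[
    {"gripper": 2,"delta_pos": [0.5,-0.05,-0.12],"dr": [0,0,0]},
    {"gripper": 2,"delta_pos": [0.5,0,0],"dr": [0,0,0]},
    {"gripper": 2,"delta_pos": [0.5,0,0],"dr": [0,0,0]},
    {"gripper": 2,"delta_pos": [0.5,0,0],"dr": [0,0,0]},
    {"gripper": 2,"delta_pos": [0.5,0,0],"dr": [0,0,0]},
  ],
)

```text
t: 24.13
ee_pos: [505.8, -218.1, 151.6]
orientation: [1.058, 1.299, -1.059]
ft_force: [-0.4, 0.1, -0.5]
width: 12.7
```

Request:
apply_moves(
  increments=[
    {"gripper": 2,"delta_pos": [0.5,0,0],"dr": [0,0,0]},
    {"gripper": 2,"delta_pos": [0.2,0,0],"dr": [0,0,0]},
    {"gripper": 2,"delta_pos": [0,0,0],"dr": [0,0,0]},
    {"gripper": 2,"delta_pos": [0,0,0],"dr": [0,0,0]},
    {"gripper": 2,"delta_pos": [0,0,0],"dr": [0,0,0]},
  ],
)

```text
t: 24.55
ee_pos: [506.1, -218.3, 145.5]
orientation: [1.058, 1.298, -1.058]
ft_force: [-0.7, -0.5, 0.3]
width: 12.5
```

```bash
python3 -c "
from h import *
go([24,0.5,103])"
```

```text
t 24.55 pos [ 506.1 -218.3  145.5] rv [ 1.058  1.298 -1.058] F [-0.7 -0.5  0.3] w 12.5
case pos [ 24.1   0.5 145.5] delta cm [ 4.25  0.   -0.02] dr [ 0.0014  0.0002 -0.0003]
```

Request:
apply_moves(
  increments=[
    {"gripper": 2,"delta_pos": [0.8,0,0],"dr": [0,0,0]},
    {"gripper": 2,"delta_pos": [0.8,0,0],"dr": [0,0,0]},
    {"gripper": 2,"delta_pos": [0.8,0,0],"dr": [0,0,0]},
    {"gripper": 2,"delta_pos": [0.8,0,0],"dr": [0,0,0]},
    {"gripper": 2,"delta_pos": [0.4,0,0],"dr": [0,0,0]},
  ],
)

```text
t: 24.97
ee_pos: [505.2, -217.8, 107.7]
orientation: [1.058, 1.3, -1.059]
ft_force: [-0.7, -0.2, 0.0]
width: 12.4
```

Request:
apply_moves(
  increments=[
    {"gripper": 2,"delta_pos": [0.3,0,0],"dr": [0,0,0]},
    {"gripper": 2,"delta_pos": [0.2,0,0],"dr": [0,0,0]},
    {"gripper": 2,"delta_pos": [0.15,0,0],"dr": [0,0,0]},
    {"gripper": 2,"delta_pos": [0.1,0,0],"dr": [0,0,0]},
    {"gripper": 2,"delta_pos": [0,0,0],"dr": [0,0,0]},
  ],
)

```text
t: 25.38
ee_pos: [506.0, -218.2, 101.9]
orientation: [1.058, 1.298, -1.058]
ft_force: [-0.2, 0.7, -0.1]
width: 12.5
```

Request:
apply_moves(
  increments=[
    {"gripper": 2,"delta_pos": [0.1,0,0],"dr": [0,0,0]},
    {"gripper": 2,"delta_pos": [0.1,0,0],"dr": [0,0,0]},
    {"gripper": 2,"delta_pos": [0,0,0],"dr": [0,0,0]},
    {"gripper": 2,"delta_pos": [0,0,0],"dr": [0,0,0]},
    {"gripper": 2,"delta_pos": [0,0,0],"dr": [0,0,0]},
  ],
)

```text
t: 25.8
ee_pos: [506.3, -218.3, 101.4]
orientation: [1.058, 1.297, -1.058]
ft_force: [-4.7, 1.1, 11.2]
width: 12.0
```

Request:
apply_moves(
  increments=[
    {"gripper": 30,"delta_pos": [-0.2,0,0],"dr": [0,0,0]},
    {"gripper": 30,"delta_pos": [0,0,0],"dr": [0,0,0]},
    {"gripper": 30,"delta_pos": [0,0,0],"dr": [0,0,0]},
    {"gripper": 30,"delta_pos": [-1,0,0],"dr": [0,0,0]},
    {"gripper": 30,"delta_pos": [-2,0,0],"dr": [0,0,0]},
  ],
)

```text
t: 26.22
ee_pos: [504.4, -217.5, 130.6]
orientation: [1.058, 1.303, -1.06]
ft_force: [0.1, -0.8, 0.2]
width: 26.6
```

Request:
apply_moves(
  increments=[
    {"gripper": 30,"delta_pos": [-3,0,0],"dr": [0,0,0]},
    {"gripper": 30,"delta_pos": [-3,0,0],"dr": [0,0,0]},
    {"gripper": 30,"delta_pos": [-2,0,0],"dr": [0,0,0]},
    {"gripper": 30,"delta_pos": [-1,0.76,-2],"dr": [0,0,0]},
    {"gripper": 40,"delta_pos": [0,0.76,-3.2],"dr": [0,0,0]},
  ],
)

```text
t: 26.63
ee_pos: [512.5, -166.0, 225.5]
orientation: [1.061, 1.29, -1.058]
ft_force: [0.1, 0.4, 0.2]
width: 30.3
```

Request:
apply_moves(
  increments=[
    {"gripper": 40,"delta_pos": [0,0.76,-3.2],"dr": [0,0,0]},
    {"gripper": 40,"delta_pos": [0,0.76,-3.2],"dr": [0,0,0]},
    {"gripper": 40,"delta_pos": [0,0.76,-3.2],"dr": [0,0,0]},
    {"gripper": 40,"delta_pos": [0,0.76,-3.2],"dr": [0,0,0]},
    {"gripper": 40,"delta_pos": [0,0.76,-3.2],"dr": [0,0,0]},
  ],
)

```text
t: 27.05
ee_pos: [515.1, 1.7, 222.5]
orientation: [1.059, 1.298, -1.058]
ft_force: [0.3, -0.4, -0.5]
width: 35.3
```

Request:
apply_moves(
  increments=[
    {"gripper": 40,"delta_pos": [0,0.76,-3.2],"dr": [0,0,0]},
    {"gripper": 40,"delta_pos": [0,0.76,-3.2],"dr": [0,0,0]},
    {"gripper": 40,"delta_pos": [0,0.76,-3.2],"dr": [0,0,0]},
    {"gripper": 40,"delta_pos": [0,0.76,-3.2],"dr": [0,0,0]},
    {"gripper": 40,"delta_pos": [0,0.76,-3.2],"dr": [0,0,0]},
  ],
)

```text
t: 27.47
ee_pos: [520.0, 166.2, 222.5]
orientation: [1.059, 1.298, -1.058]
ft_force: [0.9, -0.4, 0.5]
width: 35.1
```

Request:
apply_moves(
  increments=[
    {"gripper": 40,"delta_pos": [0,0.76,-3.2],"dr": [0,0,0]},
    {"gripper": 40,"delta_pos": [0,0.76,-3.2],"dr": [0,0,0]},
    {"gripper": 40,"delta_pos": [0,0.76,-3.2],"dr": [0,0,0]},
    {"gripper": 40,"delta_pos": [0,0.76,-3.2],"dr": [0,0,0]},
    {"gripper": 40,"delta_pos": [0,0.76,-3.2],"dr": [0,0,0]},
  ],
)

```text
t: 27.88
ee_pos: [524.9, 330.6, 222.4]
orientation: [1.058, 1.298, -1.058]
ft_force: [0.1, -0.2, 0.2]
width: 35.5
```

Request:
apply_moves(
  increments=[
    {"gripper": 40,"delta_pos": [0,0.6,-2],"dr": [0,0,0]},
    {"gripper": 40,"delta_pos": [0,0.1,-0.8],"dr": [0,0,0]},
    {"gripper": 40,"delta_pos": [0,0,0],"dr": [0,0,0]},
    {"gripper": 40,"delta_pos": [0,0,0],"dr": [0,0,0]},
    {"gripper": 40,"delta_pos": [0,0,0],"dr": [0,0,0]},
  ],
)

```text
t: 28.3
ee_pos: [526.3, 356.3, 221.9]
orientation: [1.058, 1.298, -1.06]
ft_force: [-0.7, -0.2, -0.1]
width: 34.7
```

```bash
python3 -c "
from h import *
go(world=FP[2]+[0,0,98])"
```

```text
t 28.3 pos [526.3 356.3 221.9] rv [ 1.058  1.298 -1.06 ] F [-0.7 -0.2 -0.1] w 34.7
case pos [-534.8  135.3  221.9] delta cm [12.38  0.27 -1.1 ] dr [0.0006 0.0006 0.0007]
```

Request:
apply_moves(
  increments=[
    {"gripper": 40,"delta_pos": [0,0.27,-1.1],"dr": [0,0,0]},
    {"gripper": 40,"delta_pos": [3,0,0],"dr": [0,0,0]},
    {"gripper": 40,"delta_pos": [3,0,0],"dr": [0,0,0]},
    {"gripper": 40,"delta_pos": [3,0,0],"dr": [0,0,0]},
    {"gripper": 40,"delta_pos": [2,0,0],"dr": [0,0,0]},
  ],
)

```text
t: 28.72
ee_pos: [526.2, 368.0, 109.5]
orientation: [1.058, 1.299, -1.061]
ft_force: [0.6, 0.1, 0.1]
width: 34.8
```

Request:
apply_moves(
  increments=[
    {"gripper": 40,"delta_pos": [1.2,0,0],"dr": [0,0,0]},
    {"gripper": 40,"delta_pos": [0,0,0],"dr": [0,0,0]},
    {"gripper": 40,"delta_pos": [0,0,0],"dr": [0,0,0]},
    {"gripper": 40,"delta_pos": [0,0,0],"dr": [0,0,0]},
    {"gripper": 40,"delta_pos": [0,0,0],"dr": [0,0,0]},
  ],
)

```text
t: 29.13
ee_pos: [528.0, 369.7, 101.7]
orientation: [1.061, 1.297, -1.056]
ft_force: [-0.3, -0.1, 0.0]
width: 35.3
```

```bash
python3 -c "
from h import *
go(world=FP[2]+[0,0,98])"
```

```text
t 29.1333 pos [528.  369.7 101.7] rv [ 1.061  1.297 -1.056] F [-0.3 -0.1  0. ] w 35.3
case pos [-547.6  139.6  101.7] delta cm [ 0.37 -0.17  0.19] dr [ 0.0012 -0.0012 -0.0027]
```

Request:
apply_moves(
  increments=[
    {"gripper": 40,"delta_pos": [0.35,-0.17,0.19],"dr": [0,0,0]},
    {"gripper": 2,"delta_pos": [0,0,0],"dr": [0,0,0]},
    {"gripper": 2,"delta_pos": [0,0,0],"dr": [0,0,0]},
    {"gripper": 2,"delta_pos": [0,0,0],"dr": [0,0,0]},
    {"gripper": 2,"delta_pos": [0,0,0],"dr": [0,0,0]},
  ],
)

```text
t: 29.55
ee_pos: [525.7, 367.0, 96.6]
orientation: [1.059, 1.298, -1.058]
ft_force: [-0.6, -1.0, 1.9]
width: 12.6
```

Request:
apply_moves(
  increments=[
    {"gripper": 2,"delta_pos": [0,0,0],"dr": [0,0,0]},
    {"gripper": 2,"delta_pos": [0,0,0],"dr": [0,0,0]},
    {"gripper": 2,"delta_pos": [0,0,0],"dr": [0,0,0]},
    {"gripper": 2,"delta_pos": [-1,0,0],"dr": [0,0,0]},
    {"gripper": 2,"delta_pos": [-2,0,0],"dr": [0,0,0]},
  ],
)

```text
t: 29.97
ee_pos: [525.2, 366.3, 124.9]
orientation: [1.056, 1.299, -1.06]
ft_force: [1.7, -0.6, -1.4]
width: 12.1
```

Request:
apply_moves(
  increments=[
    {"gripper": 2,"delta_pos": [-3,0,0],"dr": [0,0,0]},
    {"gripper": 2,"delta_pos": [-3,0,0],"dr": [0,0,0]},
    {"gripper": 2,"delta_pos": [-2.5,0,0],"dr": [0,0,0]},
    {"gripper": 2,"delta_pos": [-1,-1,2],"dr": [0,0,0]},
    {"gripper": 2,"delta_pos": [0,-1,3],"dr": [0,0,0]},
  ],
)

```text
t: 30.38
ee_pos: [517.5, 316.2, 225.4]
orientation: [1.062, 1.297, -1.051]
ft_force: [0.2, 0.2, -0.4]
width: 12.5
```

Request:
apply_moves(
  increments=[
    {"gripper": 2,"delta_pos": [0,-1,3.2],"dr": [0,0,0]},
    {"gripper": 2,"delta_pos": [0,-1,3.2],"dr": [0,0,0]},
    {"gripper": 2,"delta_pos": [0,-1,3.2],"dr": [0,0,0]},
    {"gripper": 2,"delta_pos": [0,-1,3.2],"dr": [0,0,0]},
    {"gripper": 2,"delta_pos": [0,-1,3.2],"dr": [0,0,0]},
  ],
)

```text
t: 30.8
ee_pos: [498.8, 145.7, 222.0]
orientation: [1.058, 1.298, -1.058]
ft_force: [0.9, 0.2, 0.1]
width: 12.7
```

Request:
apply_moves(
  increments=[
    {"gripper": 2,"delta_pos": [0,-1,3.2],"dr": [0,0,0]},
    {"gripper": 2,"delta_pos": [0,-1,3.2],"dr": [0,0,0]},
    {"gripper": 2,"delta_pos": [0,-1,3.2],"dr": [0,0,0]},
    {"gripper": 2,"delta_pos": [0,-1,3.2],"dr": [0,0,0]},
    {"gripper": 2,"delta_pos": [0,-1,3.2],"dr": [0,0,0]},
  ],
)

```text
t: 31.22
ee_pos: [482.1, -21.2, 222.0]
orientation: [1.058, 1.298, -1.058]
ft_force: [0.6, 0.1, -0.5]
width: 12.4
```

```bash
python3 -c "
from h import *
go([24,-42,220])"
```

```text
t 31.2167 pos [482.1 -21.2 222. ] rv [ 1.058  1.298 -1.058] F [ 0.6  0.1 -0.5] w 12.4
case pos [-173.8   16.4  222. ] delta cm [ 0.2  -5.88 19.77] dr [ 0.0016  0.0001 -0.0004]
```

Request:
apply_moves(
  increments=[
    {"gripper": 2,"delta_pos": [0,-1.2,3.2],"dr": [0,0,0]},
    {"gripper": 2,"delta_pos": [0,-1.2,3.2],"dr": [0,0,0]},
    {"gripper": 2,"delta_pos": [0,-1.2,3.2],"dr": [0,0,0]},
    {"gripper": 2,"delta_pos": [0,-1.2,3.2],"dr": [0,0,0]},
    {"gripper": 2,"delta_pos": [0,-1.0,3.0],"dr": [0,0,0]},
  ],
)

```text
t: 31.63
ee_pos: [456.9, -187.8, 222.0]
orientation: [1.059, 1.298, -1.058]
ft_force: [1.4, 0.2, 0.2]
width: 12.6
```

Request:
apply_moves(
  increments=[
    {"gripper": 2,"delta_pos": [0,0,2.0],"dr": [0,0,0]},
    {"gripper": 2,"delta_pos": [0,0,1.0],"dr": [0,0,0]},
    {"gripper": 2,"delta_pos": [0,0,0.5],"dr": [0,0,0]},
    {"gripper": 2,"delta_pos": [0,0,0],"dr": [0,0,0]},
    {"gripper": 2,"delta_pos": [0,0,0],"dr": [0,0,0]},
  ],
)

```text
t: 32.05
ee_pos: [464.7, -219.5, 221.3]
orientation: [1.058, 1.299, -1.058]
ft_force: [-0.5, -0.5, -0.3]
width: 12.6
```

```bash
python3 -c "
from h import *
go([24,-41.8,180])"
```

```text
t 32.05 pos [ 464.7 -219.5  221.3] rv [ 1.058  1.299 -1.058] F [-0.5 -0.5 -0.3] w 12.6
case pos [ 17.1 -40.4 221.3] delta cm [ 4.13 -0.14  0.69] dr [ 0.0018 -0.0006  0.0003]
```

Request:
apply_moves(
  increments=[
    {"gripper": 2,"delta_pos": [0.5,-0.1,0.69],"dr": [0,0,0]},
    {"gripper": 2,"delta_pos": [1,0,0],"dr": [0,0,0]},
    {"gripper": 2,"delta_pos": [1,0,0],"dr": [0,0,0]},
    {"gripper": 2,"delta_pos": [1,0,0],"dr": [0,0,0]},
    {"gripper": 2,"delta_pos": [0.5,0,0],"dr": [0,0,0]},
  ],
)

```text
t: 32.47
ee_pos: [464.1, -226.5, 179.2]
orientation: [1.058, 1.302, -1.059]
ft_force: [0.7, 0.2, -1.0]
width: 12.6
```

Request:
apply_moves(
  increments=[
    {"gripper": 2,"delta_pos": [0,0,0],"dr": [0,0,0]},
    {"gripper": 2,"delta_pos": [0,0,0],"dr": [0,0,0]},
    {"gripper": 2,"delta_pos": [0,0,0],"dr": [0,0,0]},
    {"gripper": 2,"delta_pos": [0,0,0],"dr": [0,0,0]},
    {"gripper": 2,"delta_pos": [0,0,0],"dr": [0,0,0]},
  ],
)

```text
t: 32.88
ee_pos: [465.4, -227.5, 181.8]
orientation: [1.058, 1.297, -1.058]
ft_force: [1.3, 0.1, -0.4]
width: 12.4
```

```bash
python3 -c "
from h import *
chk(-42,'c4.png')"
```

```text
t 32.8833 pos [ 465.4 -227.5  181.8] rv [ 1.058  1.297 -1.058] F [ 1.3  0.1 -0.4] w 12.4
case pos [ 25.1 -41.2 181.8] delta cm [ 7.88 -0.08 -0.11] dr [ 0.0013  0.0006 -0.0007]
```

View pics/c4.png

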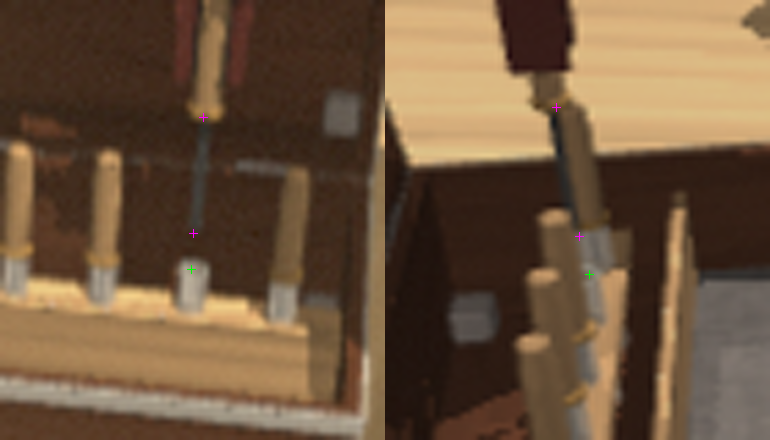

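The blade points at tube 2's mouth (195,265), and files 1 and 2 sit level with the packed ones. I'll insert it.

Request:
apply_moves(
  increments=[
    {"gripper": 2,"delta_pos": [0.5,-0.05,-0.11],"dr": [0,0,0]},
    {"gripper": 2,"delta_pos": [0.5,0,0],"dr": [0,0,0]},
    {"gripper": 2,"delta_pos": [0.5,0,0],"dr": [0,0,0]},
    {"gripper": 2,"delta_pos": [0.5,0,0],"dr": [0,0,0]},
    {"gripper": 2,"delta_pos": [0.5,0,0],"dr": [0,0,0]},
  ],
)

```text
t: 33.4
ee_pos: [464.3, -226.3, 155.6]
orientation: [1.058, 1.299, -1.059]
ft_force: [0.6, 0.5, -0.7]
width: 12.6
```

Request:
apply_moves(
  increments=[
    {"gripper": 2,"delta_pos": [0.5,0,0],"dr": [0,0,0]},
    {"gripper": 2,"delta_pos": [0.5,0,0],"dr": [0,0,0]},
    {"gripper": 2,"delta_pos": [0,0,0],"dr": [0,0,0]},
    {"gripper": 2,"delta_pos": [0,0,0],"dr": [0,0,0]},
    {"gripper": 2,"delta_pos": [0,0,0],"dr": [0,0,0]},
  ],
)

```text
t: 33.82
ee_pos: [464.6, -226.4, 146.4]
orientation: [1.058, 1.298, -1.058]
ft_force: [-0.2, 0.3, 0.2]
width: 12.4
```

```bash
python3 -c "
from h import *
go([24,-42,103])"
```

```text
t 33.8167 pos [ 464.6 -226.4  146.4] rv [ 1.058  1.298 -1.058] F [-0.2  0.3  0.2] w 12.4
case pos [ 23.8 -41.9 146.4] delta cm [ 4.34 -0.01  0.01] dr [ 0.0014  0.0001 -0.0001]
```

Request:
apply_moves(
  increments=[
    {"gripper": 2,"delta_pos": [0.8,0,0],"dr": [0,0,0]},
    {"gripper": 2,"delta_pos": [0.8,0,0],"dr": [0,0,0]},
    {"gripper": 2,"delta_pos": [0.8,0,0],"dr": [0,0,0]},
    {"gripper": 2,"delta_pos": [0.8,0,0],"dr": [0,0,0]},
    {"gripper": 2,"delta_pos": [0.4,0,0],"dr": [0,0,0]},
  ],
)

```text
t: 34.23
ee_pos: [463.7, -226.0, 108.8]
orientation: [1.058, 1.3, -1.059]
ft_force: [0.3, -0.9, -0.2]
width: 12.6
```

Request:
apply_moves(
  increments=[
    {"gripper": 2,"delta_pos": [0.3,0,0],"dr": [0,0,0]},
    {"gripper": 2,"delta_pos": [0.3,0,0],"dr": [0,0,0]},
    {"gripper": 2,"delta_pos": [0.2,0,0],"dr": [0,0,0]},
    {"gripper": 2,"delta_pos": [0.1,0,0],"dr": [0,0,0]},
    {"gripper": 2,"delta_pos": [0,0,0],"dr": [0,0,0]},
  ],
)

```text
t: 34.65
ee_pos: [464.5, -226.4, 101.3]
orientation: [1.058, 1.298, -1.058]
ft_force: [0.2, 0.1, -0.3]
width: 12.8
```

Request:
apply_moves(
  increments=[
    {"gripper": 2,"delta_pos": [0.1,0,0],"dr": [0,0,0]},
    {"gripper": 2,"delta_pos": [0,0,0],"dr": [0,0,0]},
    {"gripper": 2,"delta_pos": [0,0,0],"dr": [0,0,0]},
    {"gripper": 2,"delta_pos": [0,0,0],"dr": [0,0,0]},
    {"gripper": 2,"delta_pos": [0,0,0],"dr": [0,0,0]},
  ],
)

```text
t: 35.07
ee_pos: [464.6, -226.4, 100.6]
orientation: [1.058, 1.298, -1.058]
ft_force: [0.7, 0.2, 0.7]
width: 12.3
```

Request:
apply_moves(
  increments=[
    {"gripper": 2,"delta_pos": [0.1,0,0],"dr": [0,0,0]},
    {"gripper": 2,"delta_pos": [0.1,0,0],"dr": [0,0,0]},
    {"gripper": 2,"delta_pos": [0,0,0],"dr": [0,0,0]},
    {"gripper": 2,"delta_pos": [0,0,0],"dr": [0,0,0]},
    {"gripper": 2,"delta_pos": [0,0,0],"dr": [0,0,0]},
  ],
)

```text
t: 35.48
ee_pos: [464.8, -226.6, 100.3]
orientation: [1.058, 1.297, -1.058]
ft_force: [-5.0, 2.1, 22.3]
width: 12.5
```

All three files are home. I'll release and go look at the plane.

Request:
apply_moves(
  increments=[
    {"gripper": 30,"delta_pos": [-0.2,0,0],"dr": [0,0,0]},
    {"gripper": 30,"delta_pos": [0,0,0],"dr": [0,0,0]},
    {"gripper": 30,"delta_pos": [0,0,0],"dr": [0,0,0]},
    {"gripper": 30,"delta_pos": [-1,0,0],"dr": [0,0,0]},
    {"gripper": 30,"delta_pos": [-2,0,0],"dr": [0,0,0]},
  ],
)

```text
t: 35.9
ee_pos: [462.9, -225.6, 129.0]
orientation: [1.058, 1.303, -1.06]
ft_force: [-0.0, 0.1, 0.2]
width: 26.7
```

Request:
apply_moves(
  increments=[
    {"gripper": 30,"delta_pos": [-3,0,0],"dr": [0,0,0]},
    {"gripper": 30,"delta_pos": [-3,0,0],"dr": [0,0,0]},
    {"gripper": 30,"delta_pos": [-2,0,0],"dr": [0,0,0]},
    {"gripper": 30,"delta_pos": [-1,1.2,-2],"dr": [0,0,0]},
    {"gripper": 70,"delta_pos": [0,1.2,-3],"dr": [0,0,0]},
  ],
)

```text
t: 36.32
ee_pos: [479.9, -174.2, 223.8]
orientation: [1.061, 1.291, -1.058]
ft_force: [0.4, -0.7, -0.9]
width: 30.2
```

Request:
apply_moves(
  increments=[
    {"gripper": 70,"delta_pos": [0,1.2,-3],"dr": [0,0,0]},
    {"gripper": 70,"delta_pos": [0,1.2,-3],"dr": [0,0,0]},
    {"gripper": 70,"delta_pos": [0,1.2,-3],"dr": [0,0,0]},
    {"gripper": 70,"delta_pos": [0,1.2,-3],"dr": [0,0,0]},
    {"gripper": 70,"delta_pos": [0,1.2,-3],"dr": [0,0,0]},
  ],
)

```text
t: 36.73
ee_pos: [506.3, -12.0, 220.9]
orientation: [1.059, 1.298, -1.058]
ft_force: [0.8, -1.1, -0.9]
width: 60.7
```

Request:
apply_moves(
  increments=[
    {"gripper": 70,"delta_pos": [0,1.2,-3],"dr": [0,0,0]},
    {"gripper": 70,"delta_pos": [0,1,-2],"dr": [0,0,0]},
    {"gripper": 70,"delta_pos": [0,0.5,-1],"dr": [0,0,0]},
    {"gripper": 70,"delta_pos": [0,0,0],"dr": [0,0,0]},
    {"gripper": 70,"delta_pos": [0,0,0],"dr": [0,0,0]},
  ],
)

```text
t: 37.15
ee_pos: [520.5, 50.4, 220.4]
orientation: [1.057, 1.299, -1.058]
ft_force: [0.1, -0.1, -0.1]
width: 61.4
```

```bash
cat > pl.py <<'E'
from h import *
st()
for n in('wrist','scene','side'):
    d=grab(n); v,u=np.mgrid[0:420,0:560]; uv=np.c_[u.ravel(),v.ravel()]; P=pts(d,uv); ok=d['range_z'].ravel()>0
    m=ok&(abs(P[:,0]-518)<60)&(abs(P[:,1]-68)<50)&(P[:,2]>9)&(P[:,2]<34)
    L=cv2.connectedComponentsWithStats(m.reshape(420,560).astype(np.uint8)); 
    if L[0]<2: continue
    i=1+L[2][1:,4].argmax(); s=L[1].ravel()==i; q=P[s]
    print(n,s.sum(),'all',cv2.minAreaRect(q[:,:2].astype(np.float32)),'zmax',q[:,2].max().round(1),'med',np.median(q,0).round(1),'px',uv[s].mean(0).round())
    if n=='wrist':
        c=uv[s].mean(0).astype(int); im=cv2.cvtColor(d['img'],cv2.COLOR_RGB2BGR); u0,v0=max(c[0]-60,0),max(c[1]-50,0); print(u0,v0)
        cv2.imwrite('pics/pl.png',cv2.resize(im[v0:v0+100,u0:u0+120],None,fx=5,fy=5,interpolation=2))
E
python3 pl.py
```

```text
t 37.15 pos [520.5  50.4 220.4] rv [ 1.057  1.299 -1.058] F [ 0.1 -0.1 -0.1] w 61.4
wrist 1283 all ((550.8560180664062, 88.53343963623047), (56.32453536987305, 28.49669075012207), 43.22500228881836) zmax 31.1 med [549.8  89.3  24.6] px [314. 158.]
254 108
scene 353 all ((552.6690063476562, 87.10142517089844), (57.04065704345703, 29.661006927490234), 42.41206741333008) zmax 31.0 med [554.9  86.   21.8] px [291. 255.]
side 378 all ((549.8663330078125, 88.7423095703125), (55.07978820800781, 30.64906120300293), 42.756839752197266) zmax 31.9 med [546.3  91.   20.9] px [261. 265.]
```

View pics/pl.png

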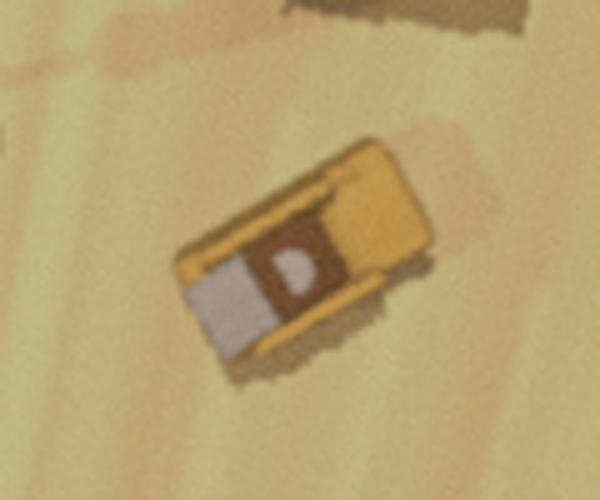

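The plane has been knocked: it is now at (551,88), long axis at 42.8°, still sole-down with its cheeks up. I'll turn the jaws to straddle its width.

Request:
apply_moves(
  increments=[
    {"gripper": 70,"delta_pos": [0,1.9,-1.6],"dr": [0,0,0]},
    {"gripper": 70,"delta_pos": [0,1.8,-1.5],"dr": [0,0,0]},
    {"gripper": 70,"delta_pos": [0,0,0],"dr": [0.114,0,0]},
    {"gripper": 70,"delta_pos": [0,0,0],"dr": [0.114,0,0]},
    {"gripper": 70,"delta_pos": [0,0,0],"dr": [0.114,0,0]},
  ],
)

```text
t: 37.72
ee_pos: [550.8, 87.4, 220.2]
orientation: [1.315, 1.137, -1.316]
ft_force: [0.6, -0.2, 0.2]
width: 61.6
```

Request:
apply_moves(
  increments=[
    {"gripper": 70,"delta_pos": [1.5,0,0],"dr": [0.114,0,0]},
    {"gripper": 70,"delta_pos": [2,0,0],"dr": [0.114,0,0]},
    {"gripper": 70,"delta_pos": [2,0,0],"dr": [0.114,0,0]},
    {"gripper": 70,"delta_pos": [2,0,0],"dr": [0.114,0,0]},
    {"gripper": 70,"delta_pos": [2,0,0],"dr": [0.114,0,0]},
  ],
)

```text
t: 38.13
ee_pos: [550.7, 87.0, 124.7]
orientation: [1.714, 0.78, -1.714]
ft_force: [0.4, -0.8, -0.5]
width: 61.2
```

Request:
apply_moves(
  increments=[
    {"gripper": 70,"delta_pos": [2,0,0],"dr": [0.112,0,0]},
    {"gripper": 70,"delta_pos": [1,0,0],"dr": [0,0,0]},
    {"gripper": 70,"delta_pos": [0,0,0],"dr": [0,0,0]},
    {"gripper": 70,"delta_pos": [0,0,0],"dr": [0,0,0]},
    {"gripper": 70,"delta_pos": [0,0,0],"dr": [0,0,0]},
  ],
)

```text
t: 38.55
ee_pos: [551.5, 88.1, 96.4]
orientation: [1.783, 0.703, -1.781]
ft_force: [0.2, 1.2, 0.4]
width: 61.7
```

Run:
```python
from h import *
go(world=[550.8,88.5,14],jaw=-47.2)
d=grab('side'); v,u=np.mgrid[0:420,0:560]; uv=np.c_[u.ravel(),v.ravel()]; P=pts(d,uv)
m=(abs(P[:,0]-550)<40)&(abs(P[:,1]-88)<40)&(P[:,2]>9)&(P[:,2]<34)&(d['range_z'].ravel()>0)
L=cv2.connectedComponentsWithStats(m.reshape(420,560).astype(np.uint8)); i=1+L[2][1:,4].argmax(); print(cv2.minAreaRect(P[L[1].ravel()==i][:,:2].astype(np.float32)))
```

```text
t 38.55 pos [551.5  88.1  96.4] rv [ 1.783  0.703 -1.781] F [0.2 1.2 0.4] w 61.7
case pos [-267.   106.3   96.4] delta cm [ 8.24 -0.08  0.03] dr [ 0.0044 -0.0011 -0.0008]
((550.0420532226562, 88.51461791992188), (55.382808685302734, 31.762388229370117), 42.761383056640625)
```

Request:
apply_moves(
  increments=[
    {"gripper": 70,"delta_pos": [2,-0.05,0.03],"dr": [0,0,0]},
    {"gripper": 70,"delta_pos": [2,0,0],"dr": [0,0,0]},
    {"gripper": 70,"delta_pos": [2,0,0],"dr": [0,0,0]},
    {"gripper": 70,"delta_pos": [1,0,0],"dr": [0,0,0]},
    {"gripper": 70,"delta_pos": [0.5,0,0],"dr": [0,0,0]},
  ],
)

```text
t: 39.02
ee_pos: [550.0, 88.6, 19.9]
orientation: [1.782, 0.703, -1.783]
ft_force: [-0.2, -0.2, 1.1]
width: 61.5
```

Request:
apply_moves(
  increments=[
    {"gripper": 70,"delta_pos": [0.5,0,0],"dr": [0,0,0]},
    {"gripper": 70,"delta_pos": [0,0,0],"dr": [0,0,0]},
    {"gripper": 15,"delta_pos": [0,0,0],"dr": [0,0,0]},
    {"gripper": 15,"delta_pos": [0,0,0],"dr": [0,0,0]},
    {"gripper": 15,"delta_pos": [0,0,0],"dr": [0,0,0]},
  ],
)

```text
t: 39.43
ee_pos: [550.8, 88.7, 16.2]
orientation: [1.784, 0.701, -1.782]
ft_force: [-0.9, 0.1, 0.1]
width: 44.9
```

Request:
apply_moves(
  increments=[
    {"gripper": 15,"delta_pos": [0,0,0],"dr": [0,0,0]},
    {"gripper": 15,"delta_pos": [0,0,0],"dr": [0,0,0]},
    {"gripper": 15,"delta_pos": [0,0,0],"dr": [0,0,0]},
    {"gripper": 15,"delta_pos": [0,0,0],"dr": [0,0,0]},
    {"gripper": 15,"delta_pos": [0,0,0],"dr": [0,0,0]},
  ],
)

```text
t: 39.85
ee_pos: [550.5, 88.6, 15.7]
orientation: [1.784, 0.702, -1.783]
ft_force: [0.6, -0.0, 4.1]
width: 27.7
```

Request:
apply_moves(
  increments=[
    {"gripper": 15,"delta_pos": [-1,0,0],"dr": [0,0,0]},
    {"gripper": 15,"delta_pos": [-2,0,0],"dr": [0,0,0]},
    {"gripper": 15,"delta_pos": [-3,0,0],"dr": [0,0,0]},
    {"gripper": 15,"delta_pos": [-3,0,0],"dr": [0,0,0]},
    {"gripper": 15,"delta_pos": [-3,0,0],"dr": [-0.09,0,0]},
  ],
)

```text
t: 40.27
ee_pos: [549.4, 88.6, 136.6]
orientation: [1.723, 0.77, -1.726]
ft_force: [0.3, 0.0, -0.7]
width: 27.7
```

Request:
apply_moves(
  increments=[
    {"gripper": 15,"delta_pos": [-3,0,0],"dr": [-0.117,0,0]},
    {"gripper": 15,"delta_pos": [0,0,0],"dr": [-0.117,0,0]},
    {"gripper": 15,"delta_pos": [0,0,0],"dr": [-0.117,0,0]},
    {"gripper": 15,"delta_pos": [0,0,0],"dr": [-0.117,0,0]},
    {"gripper": 15,"delta_pos": [0,0,0],"dr": [-0.117,0,0]},
  ],
)

```text
t: 40.68
ee_pos: [549.8, 88.6, 166.1]
orientation: [1.312, 1.14, -1.312]
ft_force: [0.6, 0.4, -2.0]
width: 27.3
```

Request:
apply_moves(
  increments=[
    {"gripper": 15,"delta_pos": [0,0,0],"dr": [-0.117,0,0]},
    {"gripper": 15,"delta_pos": [0,0,0],"dr": [-0.117,0,0]},
    {"gripper": 15,"delta_pos": [0,0,0],"dr": [-0.115,0,0]},
    {"gripper": 15,"delta_pos": [0,0,0],"dr": [0,0,0]},
    {"gripper": 15,"delta_pos": [0,0,0],"dr": [0,0,0]},
  ],
)

```text
t: 41.1
ee_pos: [549.9, 88.6, 165.6]
orientation: [1.061, 1.297, -1.061]
ft_force: [-0.4, -0.5, -1.7]
width: 27.8
```

```bash
python3 -c "
from h import *
go([-53,0,150])"
```

```text
t 41.1 pos [549.9  88.6 165.6] rv [ 1.061  1.297 -1.061] F [-0.4 -0.5 -1.7] w 27.8
case pos [-267.8  104.8  165.6] delta cm [  1.56 -10.44  21.5 ] dr [-0.0021 -0.0001  0.0003]
```

Request:
apply_moves(
  increments=[
    {"gripper": 15,"delta_pos": [0,-1.5,2],"dr": [0,0,0]},
    {"gripper": 15,"delta_pos": [0,-1.5,3.2],"dr": [0,0,0]},
    {"gripper": 15,"delta_pos": [0,-1.5,3.2],"dr": [0,0,0]},
    {"gripper": 15,"delta_pos": [0,-1.5,3.2],"dr": [0,0,0]},
    {"gripper": 15,"delta_pos": [0,-1.5,3.2],"dr": [0,0,0]},
  ],
)

```text
t: 41.52
ee_pos: [505.8, -72.7, 165.6]
orientation: [1.061, 1.297, -1.061]
ft_force: [0.5, -0.5, -1.8]
width: 27.9
```

Request:
apply_moves(
  increments=[
    {"gripper": 15,"delta_pos": [0,-1.5,3.2],"dr": [0,0,0]},
    {"gripper": 15,"delta_pos": [0,-1,2.3],"dr": [0,0,0]},
    {"gripper": 15,"delta_pos": [0,-0.4,1.2],"dr": [0,0,0]},
    {"gripper": 15,"delta_pos": [0,0,0],"dr": [0,0,0]},
    {"gripper": 15,"delta_pos": [0,0,0],"dr": [0,0,0]},
  ],
)

```text
t: 41.93
ee_pos: [491.7, -142.9, 165.4]
orientation: [1.061, 1.297, -1.06]
ft_force: [0.6, 0.6, -1.6]
width: 27.5
```

```bash
python3 -c "
from h import *
go([-53,0,41])"
```

```text
t 41.9333 pos [ 491.7 -142.9  165.4] rv [ 1.061  1.297 -1.06 ] F [ 0.6  0.6 -1.6] w 27.5
case pos [-52.6   1.5 165.4] delta cm [12.44 -0.15 -0.04] dr [-0.0017 -0.0003 -0.0001]
```

Request:
apply_moves(
  increments=[
    {"gripper": 15,"delta_pos": [1,0,0],"dr": [0,0,0]},
    {"gripper": 15,"delta_pos": [2,0,0],"dr": [0,0,0]},
    {"gripper": 15,"delta_pos": [2,0,0],"dr": [0,0,0]},
    {"gripper": 15,"delta_pos": [2,0,0],"dr": [0,0,0]},
    {"gripper": 15,"delta_pos": [2,0,0],"dr": [0,0,0]},
  ],
)

```text
t: 42.35
ee_pos: [491.8, -141.2, 73.9]
orientation: [1.057, 1.299, -1.057]
ft_force: [-0.3, -0.4, -1.2]
width: 27.8
```

Request:
apply_moves(
  increments=[
    {"gripper": 15,"delta_pos": [1,0,0],"dr": [0,0,0]},
    {"gripper": 15,"delta_pos": [1,0,0],"dr": [0,0,0]},
    {"gripper": 15,"delta_pos": [0.8,0,0],"dr": [0,0,0]},
    {"gripper": 15,"delta_pos": [0.4,0,0],"dr": [0,0,0]},
    {"gripper": 15,"delta_pos": [0,0,0],"dr": [0,0,0]},
  ],
)

```text
t: 42.77
ee_pos: [491.6, -142.6, 42.9]
orientation: [1.058, 1.299, -1.058]
ft_force: [-0.8, 0.6, -1.2]
width: 27.4
```

```bash
python3 -c "
from h import *
go([-53,0,41])"
```

```text
t 42.7667 pos [ 491.6 -142.6   42.9] rv [ 1.058  1.299 -1.058] F [-0.8  0.6 -1.2] w 27.4
case pos [-52.9   1.4  42.9] delta cm [ 0.19 -0.14 -0.01] dr [ 0.0017 -0.0003  0.0006]
```

Lower the last 2 mm, release, rise, check.

Request:
apply_moves(
  increments=[
    {"gripper": 15,"delta_pos": [0.1,0,0],"dr": [0,0,0]},
    {"gripper": 15,"delta_pos": [0.1,0,0],"dr": [0,0,0]},
    {"gripper": 15,"delta_pos": [0,0,0],"dr": [0,0,0]},
    {"gripper": 55,"delta_pos": [0,0,0],"dr": [0,0,0]},
    {"gripper": 55,"delta_pos": [0,0,0],"dr": [0,0,0]},
  ],
)

```text
t: 43.18
ee_pos: [492.0, -143.1, 41.9]
orientation: [1.059, 1.297, -1.058]
ft_force: [-0.8, 0.2, 0.3]
width: 37.8
```

Request:
apply_moves(
  increments=[
    {"gripper": 55,"delta_pos": [0,0,0],"dr": [0,0,0]},
    {"gripper": 55,"delta_pos": [-1,0,0],"dr": [0,0,0]},
    {"gripper": 55,"delta_pos": [-2,0,0],"dr": [0,0,0]},
    {"gripper": 55,"delta_pos": [-3,0,0],"dr": [0,0,0]},
    {"gripper": 55,"delta_pos": [-3,0,0],"dr": [0,0,0]},
  ],
)

```text
t: 43.6
ee_pos: [490.9, -142.7, 132.5]
orientation: [1.058, 1.3, -1.059]
ft_force: [0.1, -0.0, 1.0]
width: 48.1
```

Request:
apply_moves(
  increments=[
    {"gripper": 75,"delta_pos": [-4,0,0],"dr": [0,0,0]},
    {"gripper": 75,"delta_pos": [-4,0,0],"dr": [0,0,0]},
    {"gripper": 75,"delta_pos": [-4,0,0],"dr": [0,0,0]},
    {"gripper": 75,"delta_pos": [-4,0,0],"dr": [0,0,0]},
    {"gripper": 75,"delta_pos": [-4,0,0],"dr": [0,0,0]},
  ],
)

```text
t: 44.02
ee_pos: [490.9, -142.7, 334.4]
orientation: [1.059, 1.297, -1.058]
ft_force: [1.3, -0.1, -0.1]
width: 65.9
```

Request:
apply_moves(
  increments=[
    {"gripper": 75,"delta_pos": [-4,0,0],"dr": [0,0,0]},
    {"gripper": 75,"delta_pos": [-4,0,0],"dr": [0,0,0]},
    {"gripper": 75,"delta_pos": [-1,0,0],"dr": [0,0,0]},
    {"gripper": 75,"delta_pos": [0,0,0],"dr": [0,0,0]},
    {"gripper": 75,"delta_pos": [0,0,0],"dr": [0,0,0]},
  ],
)

```text
t: 44.43
ee_pos: [491.1, -142.8, 421.3]
orientation: [1.058, 1.298, -1.058]
ft_force: [-0.8, 0.2, 0.1]
width: 66.0
```

Run:
```python
from h import *
go([195,0,370])
d=grab('side'); b=grab('wrist')
v,u=np.mgrid[0:420,0:560]; uv=np.c_[u.ravel(),v.ravel()]
P=tocase(pts(b,uv)); m=(abs(P[:,0]+53)<37)&(abs(P[:,1])<100)&(P[:,2]>33)&(P[:,2]<60)&(b['range_z'].ravel()>0)
q=P[m]; print('plane',m.sum(),cv2.minAreaRect(q[:,:2].astype(np.float32)),q[:,2].max())
for n,dd in(('scene',grab('scene')),('side',d)):
    P=tocase(pts(dd,uv)); ok=dd['range_z'].ravel()>0
    # lid plane/lip: points above rim behind
    m=ok&(abs(P[:,1])<30)&(P[:,0]>130)&(P[:,2]>285)&(P[:,2]<330)&(P[:,0]<260)
    print(n,'lip?',m.sum(),np.percentile(P[m],[5,50,95],axis=0).round(0).tolist() if m.sum() else '')
im=cv2.cvtColor(d['img'],cv2.COLOR_RGB2BGR)[75:255,240:400]; im2=cv2.cvtColor(b['img'],cv2.COLOR_RGB2BGR)
cv2.imwrite('pics/f1.png',np.hstack([cv2.resize(im,None,fx=2.5,fy=2.5,interpolation=2),cv2.resize(im2[:,140:420],(300,450))]))
```

```text
t 44.4333 pos [ 491.1 -142.8  421.3] rv [ 1.058  1.298 -1.058] F [-0.8  0.2  0.1] w 66.0
case pos [-52.8   0.9 421.3] delta cm [ 5.14 -0.13 24.78] dr [ 0.0014  0.0003 -0.0004]
plane 542 ((-53.43441390991211, 1.9099006652832031), (27.203615188598633, 55.14741897583008), 89.85018920898438) 56.24167039298106
scene lip? 224 [[192.0, -17.0, 286.0], [195.0, 8.0, 304.0], [199.0, 23.0, 312.0]]
side lip? 178 [[189.0, -19.0, 286.0], [194.0, -1.0, 298.0], [197.0, 17.0, 311.0]]
```

View pics/f1.png

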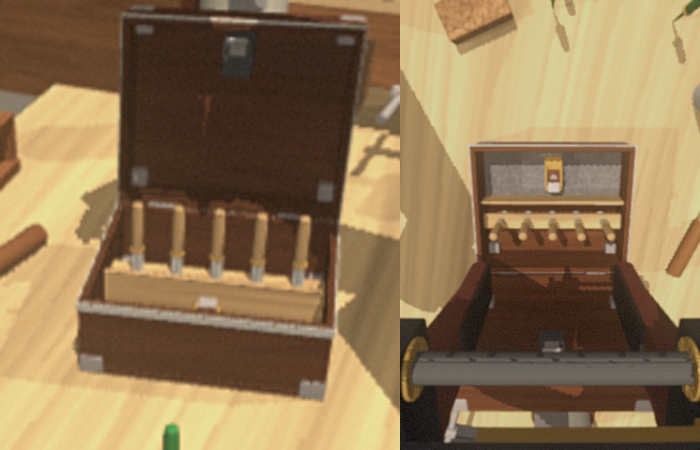

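All five files stand level in the tubes. The plane lies sole-down at case (−53, 2), top z ≈ 53. The lip is at (195, 0, 306), so I'll go pinch it and close the lid.

Request:
apply_moves(
  increments=[
    {"gripper": 75,"delta_pos": [0,0,3],"dr": [0,0,0]},
    {"gripper": 75,"delta_pos": [0,0,3.2],"dr": [0,0,0]},
    {"gripper": 75,"delta_pos": [0,0,3.2],"dr": [0,0,0]},
    {"gripper": 75,"delta_pos": [0,0,3.2],"dr": [0,0,0]},
    {"gripper": 75,"delta_pos": [0,0,3.2],"dr": [0,0,0]},
  ],
)

```text
t: 45.0
ee_pos: [523.1, -298.8, 419.1]
orientation: [1.058, 1.302, -1.059]
ft_force: [0.8, 0.3, 1.6]
width: 66.1
```

Request:
apply_moves(
  increments=[
    {"gripper": 75,"delta_pos": [0,0,3.2],"dr": [0,0,0]},
    {"gripper": 75,"delta_pos": [0,-0.1,3.2],"dr": [0,0,0]},
    {"gripper": 75,"delta_pos": [0,0,2],"dr": [0,0,0]},
    {"gripper": 75,"delta_pos": [0,0,1],"dr": [0,0,0]},
    {"gripper": 75,"delta_pos": [0,0,0],"dr": [0,0,0]},
  ],
)

```text
t: 45.42
ee_pos: [541.1, -391.3, 418.6]
orientation: [1.06, 1.302, -1.061]
ft_force: [-0.2, -0.1, -0.3]
width: 65.7
```

Request:
apply_moves(
  increments=[
    {"gripper": 75,"delta_pos": [1,0,0],"dr": [0,0,0]},
    {"gripper": 75,"delta_pos": [2,0,0],"dr": [0,0,0]},
    {"gripper": 75,"delta_pos": [1.5,0,0],"dr": [0,0,0]},
    {"gripper": 75,"delta_pos": [0,0,0],"dr": [0,0,0]},
    {"gripper": 75,"delta_pos": [0,0,0],"dr": [0,0,0]},
  ],
)

```text
t: 45.83
ee_pos: [541.1, -388.2, 375.4]
orientation: [1.058, 1.302, -1.058]
ft_force: [-0.3, 0.0, -0.3]
width: 65.8
```

```bash
python3 -c "
from h import *
go([194,0,307])
p=None
for th in np.arange(1.7,-.01,-.1):
    q=np.array([100-241.2*np.cos(th+.277),85+241.2*np.sin(th+.277)]); print(round(th,1),q.round(0),((q-p)/20).round(2) if p is not None else ''); p=q
"
```

```text
t 45.8333 pos [ 541.1 -388.2  375.4] rv [ 1.058  1.302 -1.058] F [-0.3  0.  -0.3] w 65.8
case pos [197.7   0.7 375.4] delta cm [ 6.84 -0.06 -0.35] dr [ 0.0027 -0.0021  0.0016]
1.7 [195. 307.] 
1.6 [173. 315.] [-1.13  0.42]
1.5 [149. 321.] [-1.17  0.31]
1.4 [126. 325.] [-1.19  0.19]
1.3 [101. 326.] [-1.2   0.07]
1.2 [ 77. 325.] [-1.2  -0.05]
1.1 [ 54. 322.] [-1.19 -0.17]
1.0 [ 30. 316.] [-1.17 -0.29]
0.9 [  7. 308.] [-1.13 -0.41]
0.8 [-14. 297.] [-1.09 -0.52]
0.7 [-35. 285.] [-1.03 -0.62]
0.6 [-54. 270.] [-0.96 -0.72]
0.5 [-72. 254.] [-0.89 -0.82]
0.4 [-88. 236.] [-0.8 -0.9]
0.3 [-102.  217.] [-0.71 -0.98]
0.2 [-114.  196.] [-0.61 -1.04]
0.1 [-124.  174.] [-0.5 -1.1]
-0.0 [-132.  151.] [-0.39 -1.14]
```

Request:
apply_moves(
  increments=[
    {"gripper": 75,"delta_pos": [1,-0.06,-0.3],"dr": [0,0,0]},
    {"gripper": 75,"delta_pos": [2,0,0],"dr": [0,0,0]},
    {"gripper": 75,"delta_pos": [2,0,0],"dr": [0,0,0]},
    {"gripper": 75,"delta_pos": [1.2,0,0],"dr": [0,0,0]},
    {"gripper": 75,"delta_pos": [0.5,0,0],"dr": [0,0,0]},
  ],
)

```text
t: 46.25
ee_pos: [539.7, -386.2, 307.6]
orientation: [1.058, 1.301, -1.059]
ft_force: [0.1, -0.8, 0.1]
width: 66.1
```

Request:
apply_moves(
  increments=[
    {"gripper": 75,"delta_pos": [0,0,0],"dr": [0,0,0]},
    {"gripper": 75,"delta_pos": [0,0,0],"dr": [0,0,0]},
    {"gripper": 75,"delta_pos": [0,0,0],"dr": [0,0,0]},
    {"gripper": 30,"delta_pos": [0,0,0],"dr": [0,0,0]},
    {"gripper": 30,"delta_pos": [0,0,0],"dr": [0,0,0]},
  ],
)

```text
t: 46.67
ee_pos: [540.6, -387.4, 310.4]
orientation: [1.058, 1.297, -1.058]
ft_force: [-0.2, -0.4, -0.7]
width: 56.1
```

Request:
apply_moves(
  increments=[
    {"gripper": 30,"delta_pos": [0,0,0],"dr": [0,0,0]},
    {"gripper": 30,"delta_pos": [0,0,0],"dr": [0,0,0]},
    {"gripper": 30,"delta_pos": [0,0,0],"dr": [0,0,0]},
    {"gripper": 30,"delta_pos": [0,0,0],"dr": [0,0,0]},
    {"gripper": 30,"delta_pos": [0,0,0],"dr": [0,0,0]},
  ],
)

```text
t: 47.08
ee_pos: [539.9, -387.5, 309.8]
orientation: [1.058, 1.298, -1.059]
ft_force: [-5.9, -1.1, 4.3]
width: 43.6
```

```bash
python3 -c "
from h import *
go([195,0,307])"
```

```text
t 47.0833 pos [ 539.9 -387.5  309.8] rv [ 1.058  1.298 -1.059] F [-5.9 -1.1  4.3] w 43.6
case pos [ 1.967e+02 -3.000e-01  3.098e+02] delta cm [ 0.28  0.03 -0.17] dr [0.0012 0.0006 0.0007]
```

Request:
apply_moves(
  increments=[
    {"gripper": 30,"delta_pos": [-0.3,0,-1.1],"dr": [0,0,0]},
    {"gripper": 30,"delta_pos": [-0.4,0,-1.13],"dr": [0,0,0]},
    {"gripper": 30,"delta_pos": [-0.3,0,-1.17],"dr": [0,0,0]},
    {"gripper": 30,"delta_pos": [-0.3,0,-1.17],"dr": [0,0,0]},
    {"gripper": 30,"delta_pos": [-0.2,0,-1.19],"dr": [0,0,0]},
  ],
)

```text
t: 47.5
ee_pos: [528.5, -331.6, 325.6]
orientation: [1.057, 1.296, -1.06]
ft_force: [-4.5, -4.3, 5.8]
width: 43.6
```

Request:
apply_moves(
  increments=[
    {"gripper": 30,"delta_pos": [-0.18,0,-1.19],"dr": [0,0,0]},
    {"gripper": 30,"delta_pos": [-0.07,0,-1.2],"dr": [0,0,0]},
    {"gripper": 30,"delta_pos": [-0.07,0,-1.2],"dr": [0,0,0]},
    {"gripper": 30,"delta_pos": [0.05,0,-1.2],"dr": [0,0,0]},
    {"gripper": 30,"delta_pos": [0.05,0,-1.2],"dr": [0,0,0]},
  ],
)

```text
t: 47.92
ee_pos: [516.4, -272.1, 327.6]
orientation: [1.057, 1.297, -1.059]
ft_force: [-4.3, -2.0, 3.9]
width: 43.5
```

```bash
python3 -c "
from h import *
go([77,0,325])"
```

```text
t 47.9167 pos [ 516.4 -272.1  327.6] rv [ 1.057  1.297 -1.059] F [-4.3 -2.   3.9] w 43.5
case pos [ 7.900e+01 -2.000e-01  3.276e+02] delta cm [ 0.26  0.02 -0.2 ] dr [ 0.0013  0.0019 -0.0004]
```

Request:
apply_moves(
  increments=[
    {"gripper": 30,"delta_pos": [0.2,0,-1.19],"dr": [0,0,0]},
    {"gripper": 30,"delta_pos": [0.2,0,-1.19],"dr": [0,0,0]},
    {"gripper": 30,"delta_pos": [0.3,0,-1.17],"dr": [0,0,0]},
    {"gripper": 30,"delta_pos": [0.3,0,-1.17],"dr": [0,0,0]},
    {"gripper": 30,"delta_pos": [0.41,0,-1.13],"dr": [0,0,0]},
  ],
)

```text
t: 48.33
ee_pos: [504.7, -214.0, 313.9]
orientation: [1.059, 1.297, -1.058]
ft_force: [-6.3, 2.1, 12.3]
width: 43.4
```

Request:
apply_moves(
  increments=[
    {"gripper": 30,"delta_pos": [0.41,0,-1.13],"dr": [0,0,0]},
    {"gripper": 30,"delta_pos": [0.52,0,-1.09],"dr": [0,0,0]},
    {"gripper": 30,"delta_pos": [0.52,0,-1.09],"dr": [0,0,0]},
    {"gripper": 30,"delta_pos": [0.62,0,-1.03],"dr": [0,0,0]},
    {"gripper": 30,"delta_pos": [0.62,0,-1.03],"dr": [0,0,0]},
  ],
)

```text
t: 48.75
ee_pos: [493.7, -160.7, 286.0]
orientation: [1.06, 1.299, -1.057]
ft_force: [-3.0, 2.1, 5.6]
width: 43.5
```

```bash
python3 -c "
from h import *
go([-35,0,285])"
```

```text
t 48.75 pos [ 493.7 -160.7  286. ] rv [ 1.06   1.299 -1.057] F [-3.   2.1  5.6] w 43.5
case pos [-3.48e+01 -1.00e-01  2.86e+02] delta cm [ 0.1   0.01 -0.02] dr [ 0.0014 -0.0014 -0.0007]
```

Request:
apply_moves(
  increments=[
    {"gripper": 30,"delta_pos": [0.72,0,-0.96],"dr": [0,0,0]},
    {"gripper": 30,"delta_pos": [0.72,0,-0.96],"dr": [0,0,0]},
    {"gripper": 30,"delta_pos": [0.82,0,-0.89],"dr": [0,0,0]},
    {"gripper": 30,"delta_pos": [0.82,0,-0.89],"dr": [0,0,0]},
    {"gripper": 30,"delta_pos": [0.9,0,-0.8],"dr": [0,0,0]},
  ],
)

```text
t: 49.17
ee_pos: [484.6, -116.0, 245.8]
orientation: [1.061, 1.3, -1.057]
ft_force: [-2.6, 7.1, 5.7]
width: 43.4
```

Request:
apply_moves(
  increments=[
    {"gripper": 30,"delta_pos": [0.9,0,-0.8],"dr": [0,0,0]},
    {"gripper": 30,"delta_pos": [0.95,0,-0.71],"dr": [0,0,0]},
    {"gripper": 30,"delta_pos": [0.95,0,-0.71],"dr": [0,0,0]},
    {"gripper": 30,"delta_pos": [0.8,0,-0.45],"dr": [0,0,0]},
    {"gripper": 30,"delta_pos": [0.7,0,-0.4],"dr": [0,0,0]},
  ],
)

```text
t: 49.58
ee_pos: [478.2, -84.4, 202.4]
orientation: [1.063, 1.302, -1.057]
ft_force: [-2.7, 17.5, 8.0]
width: 43.7
```

```bash
python3 -c "
from h import *
go([-120,0,183])"
```

```text
t 49.5833 pos [478.2 -84.4 202.4] rv [ 1.063  1.302 -1.057] F [-2.7 17.5  8. ] w 43.7
case pos [-1.126e+02 -1.000e-01  2.024e+02] delta cm [ 1.95  0.01 -0.73] dr [ 0.0001 -0.006  -0.0003]
```

Request:
apply_moves(
  increments=[
    {"gripper": 30,"delta_pos": [0.3,0,-0.4],"dr": [0,0,0]},
    {"gripper": 30,"delta_pos": [0,0,0],"dr": [0,0,0]},
    {"gripper": 30,"delta_pos": [0,0,0],"dr": [0,0,0]},
    {"gripper": 30,"delta_pos": [0,0,0],"dr": [0,0,0]},
    {"gripper": 30,"delta_pos": [0,0,0],"dr": [0,0,0]},
  ],
)

```text
t: 50.0
ee_pos: [477.6, -81.8, 199.3]
orientation: [1.062, 1.301, -1.057]
ft_force: [-0.1, 8.7, 1.4]
width: 43.8
```

Run:
```python
from h import *
go([-120,0,183])
for n in('side','scene'):
    d=grab(n); v,u=np.mgrid[0:420,0:560]; uv=np.c_[u.ravel(),v.ravel()]; P=tocase(pts(d,uv)); ok=d['range_z'].ravel()>0
    # lid top surface, away from the paddle
    m=ok&(abs(P[:,1])>40)&(abs(P[:,1])<115)&(P[:,0]>-70)&(P[:,0]<90)&(P[:,2]>135)&(P[:,2]<240)
    print(n,m.sum()); 
    if m.sum()>30: print('slope->lid angle',-np.arctan(np.polyfit(P[m,0],P[m,2],1)[0]).round(3))
    q=ok&(abs(P[:,1])<15)&(P[:,0]<-65)&(P[:,0]>-115)&(P[:,2]>135)
    if q.sum()>15: print('paddle slope',np.arctan(np.polyfit(P[q,0],P[q,2],1)[0]).round(3), q.sum())
```

```text
t 50.0 pos [477.6 -81.8 199.3] rv [ 1.062  1.301 -1.057] F [-0.1  8.7  1.4] w 43.8
case pos [-1.152e+02 -1.000e-01  1.993e+02] delta cm [ 1.64  0.01 -0.47] dr [ 0.0004 -0.0041 -0.0002]
side 1472
slope->lid angle 0.1
paddle slope 0.427 232
scene 2856
slope->lid angle 0.1
paddle slope 0.078 647
```

Request:
apply_moves(
  increments=[
    {"gripper": 30,"delta_pos": [0.5,0,-0.3],"dr": [0,0,0]},
    {"gripper": 30,"delta_pos": [0.5,0,-0.3],"dr": [0,0,0]},
    {"gripper": 30,"delta_pos": [0.5,0,-0.3],"dr": [0,0,0]},
    {"gripper": 30,"delta_pos": [0.5,0,-0.3],"dr": [0,0,0]},
    {"gripper": 30,"delta_pos": [0.5,0,-0.2],"dr": [0,0,0]},
  ],
)

```text
t: 50.52
ee_pos: [475.4, -70.3, 174.4]
orientation: [1.058, 1.298, -1.058]
ft_force: [0.4, -0.1, 1.0]
width: 43.4
```

Request:
apply_moves(
  increments=[
    {"gripper": 30,"delta_pos": [0.5,0,-0.15],"dr": [0,0,0]},
    {"gripper": 30,"delta_pos": [0.5,0,-0.1],"dr": [0,0,0]},
    {"gripper": 30,"delta_pos": [0,0,0],"dr": [0,0,0]},
    {"gripper": 30,"delta_pos": [0,0,0],"dr": [0,0,0]},
    {"gripper": 30,"delta_pos": [0,0,0],"dr": [0,0,0]},
  ],
)

```text
t: 50.93
ee_pos: [474.8, -67.8, 164.9]
orientation: [1.059, 1.298, -1.058]
ft_force: [0.5, 2.7, 0.7]
width: 43.6
```

```bash
python3 -c "
from h import *
go([-132,0,153])"
```

```text
t 50.9333 pos [474.8 -67.8 164.9] rv [ 1.059  1.298 -1.058] F [0.5 2.7 0.7] w 43.6
case pos [-1.296e+02 -1.000e-01  1.649e+02] delta cm [ 1.19  0.01 -0.24] dr [ 0.0012 -0.0003 -0.0004]
```

Request:
apply_moves(
  increments=[
    {"gripper": 75,"delta_pos": [0,0,0],"dr": [0,0,0]},
    {"gripper": 75,"delta_pos": [0,0,0],"dr": [0,0,0]},
    {"gripper": 75,"delta_pos": [0,0,0],"dr": [0,0,0]},
    {"gripper": 75,"delta_pos": [0,0,0],"dr": [0,0,0]},
    {"gripper": 75,"delta_pos": [-1,0,0],"dr": [0,0,0]},
  ],
)

```text
t: 51.35
ee_pos: [473.4, -67.9, 173.8]
orientation: [1.057, 1.301, -1.06]
ft_force: [-0.3, -0.4, -0.0]
width: 65.7
```

Request:
apply_moves(
  increments=[
    {"gripper": 75,"delta_pos": [-2,0,0],"dr": [0,0,0]},
    {"gripper": 75,"delta_pos": [-2,0,0],"dr": [0,0,0]},
    {"gripper": 0,"delta_pos": [-1,0,0],"dr": [0,0,0]},
    {"gripper": 0,"delta_pos": [0,2.5,2],"dr": [0,0,0]},
    {"gripper": 0,"delta_pos": [0,2.5,2],"dr": [0,0,0]},
  ],
)

```text
t: 51.77
ee_pos: [532.0, -97.1, 226.5]
orientation: [1.058, 1.297, -1.057]
ft_force: [-0.2, 0.2, -0.8]
width: 49.2
```

Request:
apply_moves(
  increments=[
    {"gripper": 0,"delta_pos": [0,0.8,2],"dr": [0,0,0]},
    {"gripper": 0,"delta_pos": [0,0,0],"dr": [0,0,0]},
    {"gripper": 0,"delta_pos": [0,0,0],"dr": [0,0,0]},
    {"gripper": 0,"delta_pos": [0,0,0],"dr": [0,0,0]},
    {"gripper": 0,"delta_pos": [0,0,0],"dr": [0,0,0]},
  ],
)

```text
t: 52.18
ee_pos: [542.5, -114.4, 224.6]
orientation: [1.058, 1.3, -1.059]
ft_force: [0.2, -0.3, 0.3]
width: 16.2
```

```bash
cat > lid.py <<'E'
from h import *
go([-70,58,170])
for n in('side','scene'):
    d=grab(n); v,u=np.mgrid[0:420,0:560]; uv=np.c_[u.ravel(),v.ravel()]; P=tocase(pts(d,uv)); ok=d['range_z'].ravel()>0
    for s in(-1,1):
        m=ok&(P[:,1]*s>40)&(P[:,1]*s<115)&(P[:,0]>-70)&(P[:,0]<90)&(P[:,2]>135)&(P[:,2]<170)
        if m.sum()>30: f=np.polyfit(P[m,0],P[m,2],1); print(n,s,m.sum(),'lid angle',-np.arctan(f[0]).round(3),'z at -90',np.polyval(f,-90).round(1))
    q=ok&(abs(P[:,1])<15)&(P[:,0]<-100)&(P[:,0]>-140)&(P[:,2]>135)&(P[:,2]<200)
    if q.sum()>15: print('lip z',np.percentile(P[q,2],[50,95]).round(1), q.sum())
E
python3 lid.py
```

```text
t 52.1833 pos [ 542.5 -114.4  224.6] rv [ 1.058  1.3   -1.059] F [ 0.2 -0.3  0.3] w 16.2
case pos [-70.4  56.9 224.6] delta cm [5.46 0.12 0.04] dr [ 0.0016 -0.0006  0.001 ]
side -1 1020 lid angle -0.002 z at -90 143.8
side 1 866 lid angle 0.003 z at -90 144.2
lip z [154.  156.1] 163
scene -1 1041 lid angle 0.0 z at -90 144.7
scene 1 1835 lid angle -0.0 z at -90 144.7
lip z [154.6 156.3] 123
```

The lid already reads 0.00 rad with the lip at its rest height. I'll press gently anyway to make sure the pawl has caught.

Request:
apply_moves(
  increments=[
    {"gripper": 0,"delta_pos": [2,0,0],"dr": [0,0,0]},
    {"gripper": 0,"delta_pos": [2,0,0],"dr": [0,0,0]},
    {"gripper": 0,"delta_pos": [1.5,0,0],"dr": [0,0,0]},
    {"gripper": 0,"delta_pos": [0.7,0,0],"dr": [0,0,0]},
    {"gripper": 0,"delta_pos": [0,0,0],"dr": [0,0,0]},
  ],
)

```text
t: 52.7
ee_pos: [542.2, -114.4, 161.4]
orientation: [1.057, 1.301, -1.06]
ft_force: [-0.0, -0.3, 0.3]
width: 0.1
```

Request:
apply_moves(
  increments=[
    {"gripper": 0,"delta_pos": [0.2,0,0],"dr": [0,0,0]},
    {"gripper": 0,"delta_pos": [0.2,0,0],"dr": [0,0,0]},
    {"gripper": 0,"delta_pos": [0.2,0,0],"dr": [0,0,0]},
    {"gripper": 0,"delta_pos": [0,0,0],"dr": [0,0,0]},
    {"gripper": 0,"delta_pos": [0,0,0],"dr": [0,0,0]},
  ],
)

```text
t: 53.12
ee_pos: [543.7, -115.1, 157.2]
orientation: [1.058, 1.298, -1.058]
ft_force: [-0.3, -0.1, -0.2]
width: 0.3
```

Request:
apply_moves(
  increments=[
    {"gripper": 0,"delta_pos": [0.15,0,0],"dr": [0,0,0]},
    {"gripper": 0,"delta_pos": [0.15,0,0],"dr": [0,0,0]},
    {"gripper": 0,"delta_pos": [0.1,0,0],"dr": [0,0,0]},
    {"gripper": 0,"delta_pos": [0,0,0],"dr": [0,0,0]},
    {"gripper": 0,"delta_pos": [0,0,0],"dr": [0,0,0]},
  ],
)

```text
t: 53.53
ee_pos: [543.6, -115.0, 153.3]
orientation: [1.058, 1.298, -1.058]
ft_force: [-2.3, 0.2, 5.7]
width: 0.7
```

Request:
apply_moves(
  increments=[
    {"gripper": 0,"delta_pos": [0.1,0,0],"dr": [0,0,0]},
    {"gripper": 0,"delta_pos": [0,0,0],"dr": [0,0,0]},
    {"gripper": 0,"delta_pos": [0,0,0],"dr": [0,0,0]},
    {"gripper": 0,"delta_pos": [0,0,0],"dr": [0,0,0]},
    {"gripper": 0,"delta_pos": [0,0,0],"dr": [0,0,0]},
  ],
)

```text
t: 53.95
ee_pos: [543.7, -115.0, 153.3]
orientation: [1.058, 1.298, -1.058]
ft_force: [-5.2, 0.9, 14.5]
width: 0.6
```

Request:
apply_moves(
  increments=[
    {"gripper": 0,"delta_pos": [-1,0,0],"dr": [0,0,0]},
    {"gripper": 0,"delta_pos": [-3,0,0],"dr": [0,0,0]},
    {"gripper": 0,"delta_pos": [-3,0,0],"dr": [0,0,0]},
    {"gripper": 0,"delta_pos": [-3,0,0],"dr": [0,0,0]},
    {"gripper": 0,"delta_pos": [-3,0,0],"dr": [0,0,0]},
  ],
)

```text
t: 54.37
ee_pos: [543.2, -114.9, 283.3]
orientation: [1.058, 1.299, -1.058]
ft_force: [0.8, 0.4, -0.5]
width: 0.2
```

Request:
apply_moves(
  increments=[
    {"gripper": 0,"delta_pos": [0,0,0],"dr": [0,0,0]},
    {"gripper": 0,"delta_pos": [0,0,0],"dr": [0,0,0]},
    {"gripper": 0,"delta_pos": [0,0,0],"dr": [0,0,0]},
    {"gripper": 0,"delta_pos": [0,0,0],"dr": [0,0,0]},
    {"gripper": 0,"delta_pos": [0,0,0],"dr": [0,0,0]},
  ],
)

```text
t: 54.78
ee_pos: [542.7, -114.8, 280.2]
orientation: [1.058, 1.301, -1.06]
ft_force: [-0.5, -0.3, -0.5]
width: 0.5
```

```bash
python3 lid.py; python3 -c "
from h import *
d=load('scene'); cv2.imwrite('pics/end.png',cv2.resize(cv2.cvtColor(d['img'],cv2.COLOR_RGB2BGR),(800,600)))"
```

```text
t 54.7833 pos [ 542.7 -114.8  280.2] rv [ 1.058  1.301 -1.06 ] F [-0.5 -0.3 -0.5] w 0.5
case pos [-69.9  57.  280.2] delta cm [11.02  0.13 -0.  ] dr [ 0.0014 -0.0011  0.0026]
side -1 1019 lid angle -0.001 z at -90 143.9
side 1 911 lid angle 0.002 z at -90 144.1
lip z [153.9 156.3] 165
scene -1 1143 lid angle -0.001 z at -90 144.5
scene 1 1825 lid angle -0.0 z at -90 144.7
lip z [154.7 156.4] 122
```

View pics/end.png

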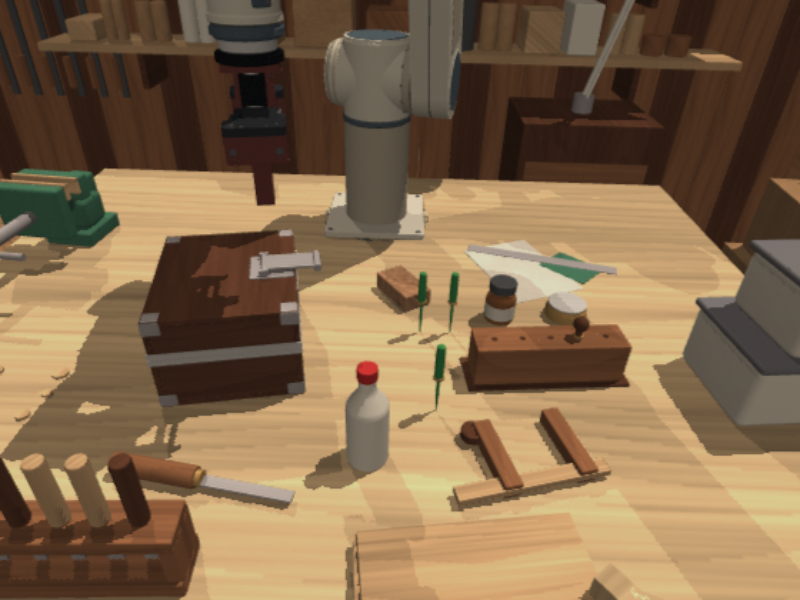

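The case is shut with its paddle at rest at (290,262). The block holds only the awl, and the glue, varnish, wax tin and green look-alikes are where they were. The robot touches nothing, so I'm handing the job in.

```bash
python3 -c "
from h import *
print(ctrl.close_job())"
```

```text
the job is handed in; nothing more can be done
None
```

The job is done and handed in at about 55 s of the 210 s allowed; the hand-in reports no verdict.

- **Lid and files:** I lifted the paddle and swung the lid open, then put the three block files into tubes 5, 3 and 2. Each was pressed home, with 11–22 N felt at the rim.
- **Plane:** It had been knocked aside during the run, so I measured it again before picking it up. It now lies sole-down in the front compartment, at about (−53, 2) mm in the case's frame.
- **Closing:** I carried the lid shut by the lip and pressed it with up to 14.5 N. It did not move any further.

**Last checks:**
- With the lid still open, all five files stood level and upright.
- With the lid shut, both cameras gave a lid angle within ±0.002 rad and the lip at its rest height.
- The awl, the glue, the varnish jar, the wax tin and the green look-alikes looked untouched.

**Disagreements and limits:**
- The wrist and scene cameras differed by about 1–3 mm on the tube positions. Files and tubes were off by the same amount, so the insertions were not affected.
- The lid had already latched when I let it down by the lip, so it never rested at 0.07 rad as described and my press only confirmed the catch.

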